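Stock the gated counter case with small waxed cheeses

ROBOT

A 6-joint arm with a two-finger parallel gripper is mounted at the origin on the work surface. World frame = base frame: x ahead of the robot, y to its left, z up, the work surface at z = 0. Lengths are in m, angles in rad, forces in N, time in s.
With the tool pointing down it reaches from about 0.35 to 0.775 m from the base axis. Payload 7.3 kg.
Tool frame: the origin (TCP) lies at the very end of the fingers, on their centre line; the grasp point (between the pads) lies 19 mm behind it (robot.hold_point_z is the distance from the TCP to the grasp point, in m); z points along the fingers, y is the direction in which the jaws open and shut (so a half turn about z gives the same grasp; the last joint's range is limited). The gripper opens to 92 mm and grips with 3 to 60 N. Pads are 19 mm wide; open, the fingers measure 130 mm over their backs; the gripper's body (75 mm by 190 mm) begins 47 mm behind the grasp point.
Start: joints at [-1.29, 0.342, 1.524, -0, 1.275, -0.146], TCP at [0.217, -0.478, 0.227] pointing down, gripper open.
Joint ranges: [-2.53, 2.53], [-0.77, 2.02], [0.04, 2.7], [-1, 4.14], [0.28, 2.66], [-3.11, 3.11]. Speed limits (rad/s): [2.57, 2.57, 3.14, 3.14, 3.14, 3.14].

INTERFACE

Orientations are given as [roll, pitch, yaw] about the fixed x, y, z axes, in that order (R = Rz(yaw) Ry(pitch) Rx(roll)).
In Python, from cell import monitor, viewer, robot gives the robot as it stands.
- The arm moves only by the tool move_arm, never from a script. Its argument "deltas" is a list of rows, each an object of numbers: "x", "y", "z": the shift along the tool's x, y, z in m; "wx", "wy", "wz": the turn, a rotation vector about the tool's x, y, z in degrees; "hand": the opening, from 0 (shut) to 1 (fully open). In form: [{"x": .., "y": .., "z": .., "wx": .., "wy": .., "wz": .., "hand": ..}, ...]. A call has 1 to 8 rows; each row is the pose to reach, as a shift and turn from the pose commanded when the call began, along the tool's axes at that moment; what a row does not reach only later rows make up. A row lasts 1/8 s, in which the tool goes at most 62.5 mm and 10.7 degrees, less where a joint would pass 70% of its speed; a pose out of reach is approached as far as the arm can. A call with a gripper value outside its range is refused whole. The fingers move at their own pace and stop on an object; "grip_force" is the grip in N (left out, the last holds). Time passes only in rows, so rows that repeat a pose let the fingers close. It gives the time, the measured TCP pose, the force and the opening at its end, in the units of the state.
- monitor.observe(): the state, without advancing time (a new reading comes with each control period).
- viewer.read_camera(name): name is "scene" or "top"; returns the picture (400x640x3 uint8, red, green, blue); there is no depth.
- viewer.camera_params(name): a dict with "camera_matrix" (3x3 intrinsics, pixels), "R" (3x3) and "t" (3): a world point X has camera coordinates R X + t. Camera axes: x right, y down, z forward; pixel columns grow to the right and rows downward; lengths in m; the calibration is good to about 2 mm. A picture is of the moment at which its call begins. camera_params takes no time and is no camera call.
- robot.hand_in(): hands the job in, once; it reports no verdict.
The state is a dict: "time": time; "qpos": joint angles; "qvel": joint speeds; "joint_efforts": joint torques, N m; "tool_pos": TCP position; "tool_rot": TCP orientation; "contact_force": force on the tool from outside, world axes, zero at the start; "torque": the same for the moment, N m; "opening": finger opening in m.
Only numpy, scipy, OpenCV 4.12 (cv2) and the standard library are available. Lean on these libraries where they do the work, as an engineer would, in place of code of your own. Each camera call takes 0.05 s, during which the arm holds its last target. There are 200 camera calls.

TASK

Stock the low cheese case on the counter: lift the latch bar out of its catch and swing the gate wide open (at least square to the case), set each small waxed cheese from the wooden board upright on the sill, and with the wooden rake, not with the fingers, ease each one under the lid into a lane of its own, in small gentle taps, until it is fully home against the hidden stop. Then lay the rake back flat on the middle of its blue board, close the gate and let the latch bar drop back into its catch. Handle the cheeses gently, their wax cracks if squeezed or pushed hard, and leave the honey jar and the mug alone.

Things in the scene. Friction and masses are not known exactly. Their poses are not given: they have to be found in the camera images.
- case: Low oak case for small cheeses, fixed; x runs inward from the robot's side, y to the left, z up. Origin: on the counter under the middle of the gate opening, whose plane is x = 0. Its base is 12 mm thick, x -105 to +115 mm, y +-118; the part before the gate (x below 0) is the open loading sill. Side walls from y = +-98 outward; three lanes in between
- lid (a point): Middle of the front edge of the case's lid, on its top, 86 mm above the counter (case x -3). The lid, a clear panel in an oak frame, covers case x -3 to 115 mm over the full width; its underside is 72 mm above the counter (60 mm above the base)
- lane0_home (a point): Centre of a cheese that is fully home in the left lane: case x 55, y +66, z 32 mm. Lanes are 62 mm wide, one cheese each, parted by strips 4 mm wide, 18 mm high, case x 6 to 83. The stop, a wooden rail 30 mm high across all lanes at case x = 83, is hidden from above under the lid's rear frame
- lane1_home (a point): The same for the middle lane (y 0)
- lane2_home (a point): The same for the right lane (y -66 mm)
- gate (a joint): Oak gate with wire bars on the robot's side of the case, 198 mm wide, 14 thick, 16 to 70 mm above the counter, hinged upright at its left (+y) end. Angle in rad: 0 shut, grows as it swings out towards the robot and on to the left, up to 2.2; light friction (0.05 N m) keeps it where it is left. It sweeps 4 mm above the sill
- gate_hinge (a point): Point on the gate's upright hinge axis, 62 mm above the counter (case x -7, y +107)
- latch (a joint): Steel gravity latch bar, 14 mm high, on the outside of the gate, 62 mm above the counter, pivoted on the gate 32 mm from the hinge; its end reaches past the gate's free edge. Angle in rad: 0 level (dropped, where its weight brings it), grows as the knob is lifted, up to 1.0
- catch (a point): Steel catch on the right post (case y -106): with the gate shut the bar's end lies behind its lip, whose top is 67 mm above the counter, until the bar is lifted more than about 0.1 rad (10 mm at the knob). A 45 degree ramp outside the lip: a gate pushed shut makes the bar ride up and fall in by itself; it may also be lifted over
- latch_knob (a point): Middle of the bar's black knob: a round grip 22 mm thick, 32 long, sticking straight out from the gate (along -x of the case when shut), with a 28 mm rim at its outer end. It lies 132 mm from the hinge along the gate, 54 mm outside the gate's mid plane, 100 mm from the bar's pivot. With it the bar is lifted and the gate swung
- rake_grip (a point): Wooden rake, 90 g, lying on blade and butt: mid-point of its handle, 23 mm above its underside. x runs along the handle to the blade. Handle 18 mm square, free from x -80 to +70 mm; flat blade 46 mm wide and 46 high, centred on the handle's axis, its pushing face at x = +80; round butt 46 mm across, end at x = -94
- rake_board: Flat blue plastic board for the rake, fixed, 260 (x) by 170 (y) by 10 mm; origin at the centre of its underside
- stock_board: Pale wooden board the cheeses stand on at the start, fixed, 150 (x) by 320 (y) by 18 mm; origin at the centre of its underside
- cheese0_center (a point): Small round cheese in red wax, 56 mm across, 40 mm high, 0.08 to 0.15 kg, standing flat: its centre, 20 mm above its underside. z is its upright axis. Its soft wax cracks if gripped with more than about 40 N a finger (100 N over both is too much) or if the rake pushes it with more than 25 N. May be absent
- cheese0: The same red cheese; origin at the centre of its underside
- cheese1_center (a point): Small round cheese in golden wax, 56 mm across, 40 mm high, 0.08 to 0.15 kg, standing flat: its centre, 20 mm above its underside. z is its upright axis. Its soft wax cracks if gripped with more than about 40 N a finger (100 N over both is too much) or if the rake pushes it with more than 25 N. May be absent
- cheese1: The same golden cheese; origin at the centre of its underside
- cheese2_center (a point): Small round cheese in ivory wax, 56 mm across, 40 mm high, 0.08 to 0.15 kg, standing flat: its centre, 20 mm above its underside. z is its upright axis. Its soft wax cracks if gripped with more than about 40 N a finger (100 N over both is too much) or if the rake pushes it with more than 25 N. May be absent
- cheese2: The same ivory cheese; origin at the centre of its underside
- rake: The rake; origin on its underside below the mid-point of the handle, x to the blade
- honey_jar: Bystander: amber honey jar with brass lid, 64 mm across, 95 tall, loose; origin at the centre of its underside
- mug: Bystander: white mug, 76 mm across, 90 tall, loose; origin at the centre of its underside

How it is judged:
On the way, in this order (a step that is already met when the one before it is completed fails the run):
1. the latch bar is lifted clear of its catch with the gate still shut (value of joint latch above 0.08 rad and value of joint gate below 0.1 rad), for 0.05 s.
2. the gate is swung wide open (value of joint gate above 1.4 rad), for 0.2 s.
3. every cheese is home against the stop, the gate still open (x of cheese0_center in the frame of case between 0.051 and 0.062 m and y of cheese0_center in the frame of case between -0.09 and 0.09 m and z of each of cheese0_center, cheese1_center, cheese2_center in the frame of case below 0.038 m and angle between each of cheese0_center, cheese1_center, cheese2_center's own z axis and vertical below 0.12 rad and x of cheese1_center in the frame of case between 0.051 and 0.062 m and y of cheese1_center in the frame of case between -0.09 and 0.09 m and x of cheese2_center in the frame of case between 0.051 and 0.062 m and y of cheese2_center in the frame of case between -0.09 and 0.09 m and value of joint gate above 1 rad), for 0.2 s.
At the end, for the whole second after the job is handed in: Every cheese stands upright in a lane with its centre within 4 mm of fully home against the stop, the gate is shut (under 0.04 rad), the latch bar is down in its catch (under 0.04 rad), and the rake lies flat and at rest on its blue board, the middle of its handle within 75 mm of the board's centre (x of cheese0_center in the frame of case between 0.051 and 0.062 m and y of cheese0_center in the frame of case between -0.09 and 0.09 m and z of each of cheese0_center, cheese1_center, cheese2_center in the frame of case below 0.038 m and angle between each of cheese0_center, cheese1_center, cheese2_center's own z axis and vertical below 0.12 rad and x of cheese1_center in the frame of case between 0.051 and 0.062 m and y of cheese1_center in the frame of case between -0.09 and 0.09 m and x of cheese2_center in the frame of case between 0.051 and 0.062 m and y of cheese2_center in the frame of case between -0.09 and 0.09 m and value of joint each of gate, latch below 0.04 rad and velocity of joint gate below 0.05 rad/s and horizontal distance between rake_grip and rake_board below 0.075 m and z of rake_grip in the frame of rake_board below 0.043 m and angle between rake's own x axis and vertical between 1.42 and 1.72 rad and linear speed of rake below 0.02 m/s); the robot touches nothing.
It fails at once if a cheese gripped with more than 100 N over both fingers (contact force between the fingers and cheese0 above 100 N or contact force between the fingers and cheese1 above 100 N or contact force between the fingers and cheese2 above 100 N).
It fails at once if a cheese pushed with the rake by more than 25 N (contact force between rake and cheese0 above 25 N or contact force between rake and cheese1 above 25 N or contact force between rake and cheese2 above 25 N).
It fails at once if fingers touching a cheese that is under the lid ((contact force between the fingers and cheese0 above 0.5 N and x of cheese0_center in the frame of case between 0.015 and 0.1 m and y of cheese0_center in the frame of case between -0.1 and 0.1 m and z of cheese0_center in the frame of case below 0.07 m) or (contact force between the fingers and cheese1 above 0.5 N and x of cheese1_center in the frame of case between 0.015 and 0.1 m and y of cheese1_center in the frame of case between -0.1 and 0.1 m and z of cheese1_center in the frame of case below 0.07 m) or (contact force between the fingers and cheese2 above 0.5 N and x of cheese2_center in the frame of case between 0.015 and 0.1 m and y of cheese2_center in the frame of case between -0.1 and 0.1 m and z of cheese2_center in the frame of case below 0.07 m)).
It fails at once if the jar or the mug moved more than 2 cm or tipped (distance of any of honey_jar, mug from where it was at the start of the episode above 0.02 m or angle between any of honey_jar, mug's own z axis and vertical above 0.35 rad).
Of cheese0, cheese1, cheese2 only 2 to 3 are there at a start; the rules pass over those that are not, and their reading is None.
At some moment in a run one of cheese0, cheese1, cheese2, rake may be knocked a few centimetres aside while the robot is not near it.
Once in a run the grip may slacken for a moment while it holds something.
It also fails if it takes over 210 s, if anything falls off the work surface, if the arm or the gripper's body presses on something with over 40 N, if the wrist force passes 120 N, or if a joint passes its speed limit or range.

## Working session

There is one attempt and no reset: what is moved stays moved. The work goes in short steps, Python scripts to look and compute and a tool call to move; the robot and the scene stay as the last step left them, time stands still between calls to the robot, and variables do not carry over. Pictures are saved under pics/ and viewed, about 12 in all and at most 16, crops included, and the job is handed in when it is done.

Besides the shell and the picture viewer there is one more tool, called after ">>>" as name(argument=value, ...) on one line, values as JSON. move_arm: Moves the arm, as the interface text tells. Its arguments: {"type":"object","properties":{"deltas":{"type":"array","items":{"type":"object","properties":{"x":{"type":"number"},"y":{"type":"number"},"z":{"type":"number"},"wx":{"type":"number"},"wy":{"type":"number"},"wz":{"type":"number"},"hand":{"type":"number"}}}},"grip_force":{"type":"number"}},"required":["deltas"]}

```bash
ls; mkdir -p pics
cat > h.py <<'E'
import numpy as np, cv2
from cell import monitor, viewer, robot
from scipy.spatial.transform import Rotation as Ro
def cam(n):
    p=viewer.camera_params(n); return np.array(p["camera_matrix"]),np.array(p["R"]),np.array(p["t"])
def ray(n,u,v,z):
    K,R,t=cam(n); d=R.T@np.linalg.solve(K,[u,v,1.]); c=-R.T@t
    return c+d*(z-c[2])/d[2]
def proj(n,X):
    K,R,t=cam(n); p=K@(R@np.array(X)+t); return p[:2]/p[2]
def snap(n,f=None):
    im=np.asarray(viewer.read_camera(n))[:,:,::-1].copy()
    if f: cv2.imwrite("pics/"+f,im)
    return im
E
python3 - <<'E'
from h import *
a=snap("scene","s0.png");b=snap("top","t0.png")
s=monitor.observe();print(s)
for n in("scene","top"):
    K,R,t=cam(n);print(n,K.round(1).tolist(),(-R.T@t).round(3),R.round(2).tolist())
E
```

```text
pics
{'time': 0.1, 'qpos': array([-1.29001831e+00,  3.42648635e-01,  1.52492081e+00,  4.67007959e-06,
        1.27539467e+00, -1.45994344e-01]), 'qvel': array([ 0.00035449, -0.00143097, -0.0032595 , -0.00026398, -0.00100621,
        0.00093336]), 'joint_efforts': array([ 2.97969935e-03, -4.31999695e+01, -2.44695836e+01,  7.19019002e-02,
        5.25513757e-02, -4.12522070e-05]), 'tool_pos': array([ 0.21723887, -0.47754904,  0.22611699]), 'tool_rot': array([-3.14023643e+00, -2.03933501e-04,  4.26770860e-01]), 'contact_force': array([0.20040282, 0.53377423, 0.63413571]), 'torque': array([ 0.00784524, -0.03409529,  0.02233851]), 'opening': 0.09183909208275516}
scene [[456.0, 0.0, 323.9], [0.0, 456.0, 196.6], [0.0, 0.0, 1.0]] [ 1.276 -0.761  0.963] [[0.73, 0.69, -0.01], [0.45, -0.49, -0.74], [-0.52, 0.54, -0.67]]
top [[377.5, 0.0, 321.7], [0.0, 377.5, 197.1], [0.0, 0.0, 1.0]] [ 0.492 -0.022  1.299] [[-0.01, -1.0, 0.0], [-1.0, 0.01, -0.1], [0.1, -0.0, -1.0]]
```

View pics/s0.png

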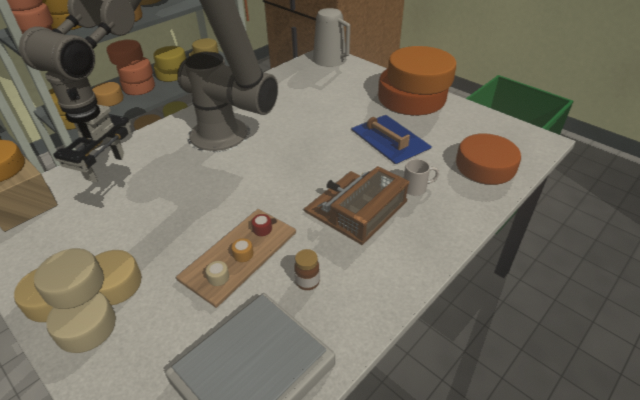

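View pics/t0.png

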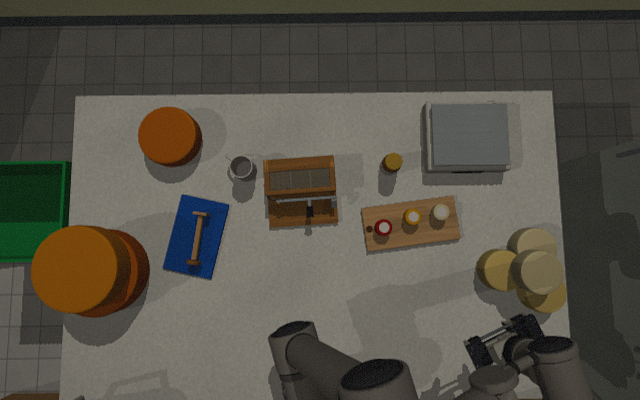

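Scene: case at about (300,190) in the top view, cheeses red (384,228), gold (412,217) and ivory (441,212), rake on the blue board (197,238), mug (241,168), jar (392,162). Now zoomed crops.

Run:
```python
from h import *
a=cv2.imread("pics/s0.png");b=cv2.imread("pics/t0.png")
A=cv2.resize(b[145:290,155:355],None,fx=4,fy=4,interpolation=cv2.INTER_CUBIC)
B=cv2.resize(a[100:250,290:450],None,fx=4,fy=4,interpolation=cv2.INTER_CUBIC)
cv2.imwrite("pics/tz.png",cv2.convertScaleAbs(A,alpha=1.6));cv2.imwrite("pics/sz.png",cv2.convertScaleAbs(B,alpha=1.4))
hsv=cv2.cvtColor(b,cv2.COLOR_BGR2HSV)
def blob(m,n,z):
    c,_=cv2.findContours(m,cv2.RETR_EXTERNAL,cv2.CHAIN_APPROX_NONE)
    for q in c:
        if cv2.contourArea(q)>60:
            r=cv2.minAreaRect(q); print(n,r, ray("top",*r[0],z).round(4), [ray("top",*p,z)[:2].round(3).tolist() for p in cv2.boxPoints(r)])
blue=cv2.inRange(hsv,(105,120,40),(130,255,255)); blue=cv2.morphologyEx(blue,cv2.MORPH_CLOSE,np.ones((15,15)))
blob(blue,"blue",.010)
for x,y in((384,228),(412,217),(441,212),(197,238),(302,217),(270,165)): print(hsv[y-9:y+10:3,x],)
```

```text
blue ((195.6642608642578, 236.16265869140625), (49.25865173339844, 76.95053100585938), 13.760785102844238) [0.4907 0.4047 0.01  ] [[0.386, 0.514], [0.639, 0.459], [0.597, 0.294], [0.346, 0.352]]
[[  8 170  96]
 [  9  72 120]
 [ 22  29 131]
 [ 23  30 134]
 [ 24  26 137]
 [  0 235  90]
 [ 20 128  72]]
[[ 17 168 111]
 [ 16 104 132]
 [ 19  27 131]
 [ 23  25 132]
 [ 21  19 131]
 [ 20 239 125]
 [ 17 113  72]]
[[ 18 105 119]
 [ 21  79 135]
 [ 18  26 129]
 [ 15  27 134]
 [ 25  25 134]
 [ 22  94 128]
 [ 14 117  70]]
[[ 16 136 111]
 [ 17 133 113]
 [ 17 137 110]
 [ 17 143 109]
 [ 17 133 111]
 [ 16 125 104]
 [ 16 136  90]]
[[ 17 208  54]
 [ 17 173  59]
 [ 12 154  58]
 [ 17 213  86]
 [ 15 181  90]
 [ 14 166  86]
 [ 43  28  82]]
[[ 30  21 110]
 [ 16  56 109]
 [ 15 180  88]
 [ 16 160  94]
 [ 15 200  84]
 [ 14 173  75]
 [ 14  60  64]]
```

View pics/tz.png

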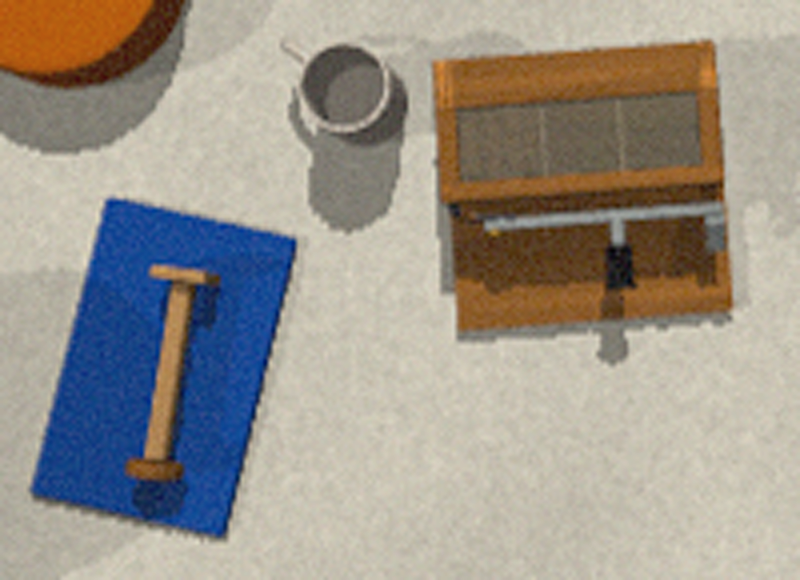

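View pics/sz.png

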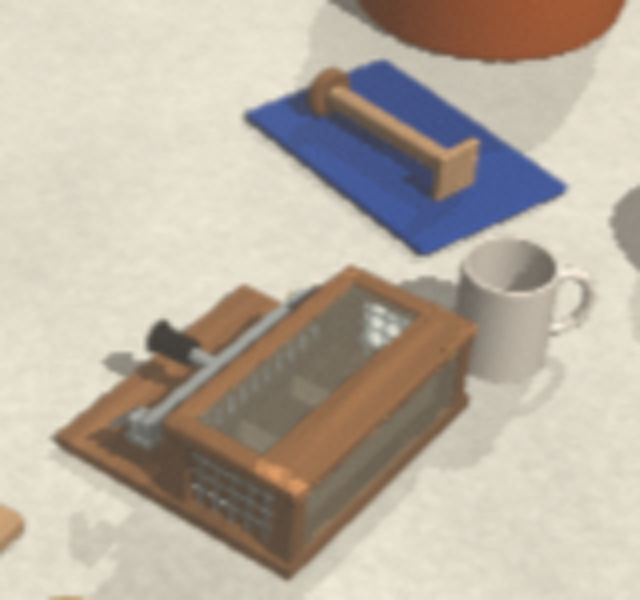

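Zooms show the case yawed slightly, lid corners at crop (435,62),(714,42),(722,183),(441,203), knob at (619,265), rake blade at the far end (185,275) and butt at (155,468).

```bash
cat >> h.py <<'E'
def fit2(P,Q):  # case->world rigid 2D
    P=np.array(P);Q=np.array(Q)[:,:2];p=P-P.mean(0);q=Q-Q.mean(0)
    th=np.arctan2((p[:,0]*q[:,1]-p[:,1]*q[:,0]).sum(),(p*q).sum())
    R=np.array([[np.cos(th),-np.sin(th)],[np.sin(th),np.cos(th)]]);o=Q.mean(0)-R@P.mean(0)
    return th,o,(P@R.T+o-Q)
E
python3 - <<'E'
from h import *
c=lambda u,v:(u/4+155-.4,v/4+145-.4)
P=[(.115,.118),(.115,-.118),(-.003,-.118),(-.003,.118),(-.105,.118),(-.105,-.118)]
uv=[(435,62,.086),(714,42,.086),(722,183,.086),(440,203,.086),(458,332,.012),(731,306,.012)]
Q=[ray("top",*c(u,v),z) for u,v,z in uv]
print(np.array(Q).round(3))
th,o,r=fit2(P,Q);print("case",th,o,(r*1000).round(1).tolist())
# knob
k=ray("top",*c(619,265),.062)[:2];R=np.array([[np.cos(th),-np.sin(th)],[np.sin(th),np.cos(th)]])
print("knob seen",k,"case",R.T@(k-o),"expect",[-.061,-.025], R@[-.061,-.025]+o)
b=cv2.imread("pics/t0.png");hsv=cv2.cvtColor(b,cv2.COLOR_BGR2HSV)
# rake ends: top edges
blade=ray("top",*c(185,271),.056);butt=ray("top",*c(157,462),.056)
hA=ray("top",*c(179,290),.042);hB=ray("top",*c(158,460),.042);print("rake",blade,butt,hA,hB,np.arctan2(*(hA-hB)[[1,0]]))
for n,(u,v) in dict(red=(384,228),gold=(412,217),iv=(441,212)).items():
    m=cv2.inRange(hsv,(0,0,118),(35,60,255))
    sub=np.zeros_like(m);cv2.circle(sub,(u,v),6,255,-1)
    ys,xs=np.nonzero(m&sub);print(n,xs.mean(),ys.mean(),len(xs),ray("top",xs.mean(),ys.mean(),.058).round(4))
B=cv2.resize(b[185:260,350:470],None,fx=6,fy=6,interpolation=cv2.INTER_CUBIC);cv2.imwrite("pics/cz.png",cv2.convertScaleAbs(B,alpha=1.6))
for n in("mug","jar"):
    print(n,ray("top",*((241,166)if n=="mug"else(392,161)),.09).round(3))
E
```

```text
[[ 0.735  0.164  0.086]
 [ 0.749 -0.063  0.086]
 [ 0.633 -0.068  0.086]
 [ 0.619  0.16   0.086]
 [ 0.517  0.155  0.012]
 [ 0.536 -0.077  0.012]]
case 0.06285651134214568 [0.62931166 0.04507622] [[1.7, 5.7], [2.4, -2.3], [0.6, -4.8], [-0.5, 2.8], [0.3, 1.0], [-4.4, -2.3]]
knob seen [0.56920282 0.01650559] case [-0.0617848  -0.02473846] expect [-0.061, -0.025] [0.5700025  0.01629387]
rake [0.56855711 0.37413444 0.056     ] [0.41326153 0.39371623 0.056     ] [0.55365458 0.38326312 0.042     ] [0.41399596 0.39761425 0.042     ] -0.10239918444774568
red 383.6753246753247 227.1818181818182 77 [ 0.5132 -0.2265  0.058 ]
gold 413.06849315068496 216.46575342465752 73 [ 0.5472 -0.3241  0.058 ]
iv 441.3176470588235 211.65882352941176 85 [ 0.562  -0.4177  0.058 ]
mug [0.716 0.236 0.09 ]
jar [ 0.727 -0.254  0.09 ]
```

View pics/cz.png

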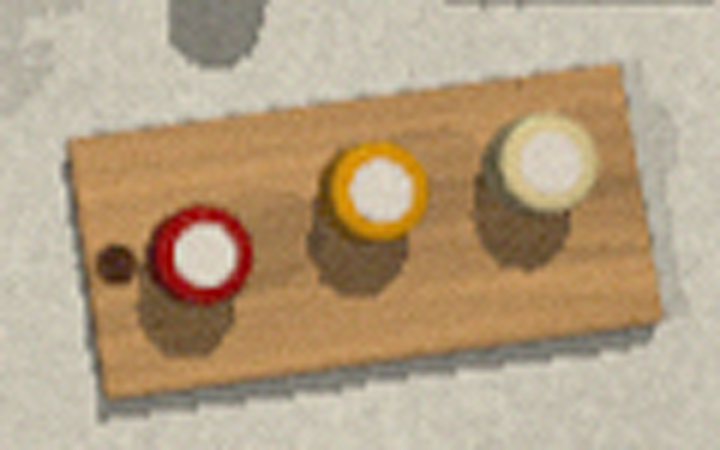

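Cheeses sit at world (0.513,-0.227), (0.547,-0.324) and (0.562,-0.418). The case origin is (0.629,0.045) with yaw 0.063, and the knob I saw agrees with the drawing to 1 mm. I'm writing a delta helper and heading above the knob, with the wrist flipped so joint 6 can follow the swing.

```bash
cat >> h.py <<'E'
TH,O=0.063,np.array([.629,.045])
def c2w(x,y): # case mm -> world m
    c,s=np.cos(TH),np.sin(TH); return O+np.array([[c,-s],[s,c]])@np.array([x,y])/1000
def d(x,y,z,yaw,base=None,show=True):
    "delta row from measured pose (or base) to world x,y,z,yaw with the tool straight down"
    s=monitor.observe(); p,e=base if base else (s["tool_pos"],s["tool_rot"])
    R0=Ro.from_euler("xyz",e); R1=Ro.from_euler("xyz",[np.pi,0,yaw])
    t=R0.inv().apply(np.array([x,y,z])-p); w=np.degrees((R0.inv()*R1).as_rotvec())
    print("x %.4f y %.4f z %.4f wx %.2f wy %.2f wz %.1f"%(*t,*w))
def st():
    s=monitor.observe();print("t %.2f"%s["time"],"pos",s["tool_pos"].round(4),"rot",s["tool_rot"].round(4),"F",s["contact_force"].round(1),"open %.4f"%s["opening"],"q6 %.2f"%s["qpos"][5])
E
python3 - <<'E'
from h import *
d(.570,.016,.2,np.pi+TH)
E
```

```text
x 0.5254 y -0.3032 z 0.0266 wx -0.00 wy -0.11 wz -159.2
```

>>> move_arm(deltas=[{"x": 0.26, "y": -0.15, "z": 0.01, "wz": -80}, {"x": 0.26, "y": -0.15, "z": 0.01, "wz": -80}, {"x": 0.26, "y": -0.15, "z": 0.01, "wz": -80}, {"x": 0.26, "y": -0.15, "z": 0.01, "wz": -80}, {"x": 0.26, "y": -0.15, "z": 0.01, "wz": -80}, {"x": 0.26, "y": -0.15, "z": 0.01, "wz": -80}, {"x": 0.26, "y": -0.15, "z": 0.01, "wz": -80}, {"x": 0.26, "y": -0.15, "z": 0.01, "wz": -80}], grip_force=20)

```text
schema error: expected keys x, y, z, wx, wy, wz, hand
```

Run:
```python
from h import *
st();d(.570,.016,.15,np.pi+TH)
```

```text
t 0.10 pos [ 0.2172 -0.4775  0.2261] rot [-3.1402e+00 -2.0000e-04  4.2680e-01] F [0.2 0.5 0.6] open 0.0918 q6 -0.15
x 0.5254 y -0.3032 z 0.0766 wx -0.00 wy -0.11 wz -159.2
```

>>> move_arm(deltas=[{"x": 0.26, "y": -0.15, "z": 0.01, "wx": 0, "wy": 0, "wz": -80, "hand": 1}, {"x": 0.26, "y": -0.15, "z": 0.01, "wx": 0, "wy": 0, "wz": -80, "hand": 1}, {"x": 0.26, "y": -0.15, "z": 0.01, "wx": 0, "wy": 0, "wz": -80, "hand": 1}, {"x": 0.26, "y": -0.15, "z": 0.01, "wx": 0, "wy": 0, "wz": -80, "hand": 1}, {"x": 0.26, "y": -0.15, "z": 0.01, "wx": 0, "wy": 0, "wz": -80, "hand": 1}, {"x": 0.26, "y": -0.15, "z": 0.01, "wx": 0, "wy": 0, "wz": -80, "hand": 1}, {"x": 0.26, "y": -0.15, "z": 0.01, "wx": 0, "wy": 0, "wz": -80, "hand": 1}, {"x": 0.26, "y": -0.15, "z": 0.01, "wx": 0, "wy": 0, "wz": -80, "hand": 1}], grip_force=20)

```text
time: 1.1
tool_pos: [0.3919, -0.2333, 0.2164]
tool_rot: [-3.141, -0.0, 1.828]
contact_force: [-0.7, -0.8, 0.1]
opening: 0.0919
```

Run:
```python
from h import *
st();d(.570,.016,.14,np.pi+TH)
```

```text
t 1.10 pos [ 0.3919 -0.2333  0.2164] rot [-3.1411e+00 -5.0000e-04  1.8276e+00] F [-0.7 -0.8  0.1] open 0.0919 q6 -0.96
x 0.1959 y 0.2356 z 0.0764 wx -0.00 wy -0.04 wz -78.9
```

>>> move_arm(deltas=[{"x": 0.196, "y": 0.236, "z": 0.076, "wx": 0, "wy": 0, "wz": -79, "hand": 0.7}, {"x": 0.196, "y": 0.236, "z": 0.076, "wx": 0, "wy": 0, "wz": -79, "hand": 0.7}, {"x": 0.196, "y": 0.236, "z": 0.076, "wx": 0, "wy": 0, "wz": -79, "hand": 0.7}, {"x": 0.196, "y": 0.236, "z": 0.076, "wx": 0, "wy": 0, "wz": -79, "hand": 0.7}, {"x": 0.196, "y": 0.236, "z": 0.076, "wx": 0, "wy": 0, "wz": -79, "hand": 0.7}, {"x": 0.196, "y": 0.236, "z": 0.076, "wx": 0, "wy": 0, "wz": -79, "hand": 0.7}, {"x": 0.196, "y": 0.236, "z": 0.076, "wx": 0, "wy": 0, "wz": -79, "hand": 0.7}, {"x": 0.196, "y": 0.236, "z": 0.076, "wx": 0, "wy": 0, "wz": -79, "hand": 0.7}])

```text
time: 2.1
tool_pos: [0.5713, 0.0154, 0.14]
tool_rot: [3.141, -0.001, -3.077]
contact_force: [0.2, -0.2, 0.5]
opening: 0.0643
```

Run:
```python
from h import *
st();d(.570,.016,.045,np.pi+TH)
a=snap("scene");cv2.imwrite("pics/k1.png",cv2.resize(a[80:260,260:460],None,fx=3,fy=3))
```

```text
t 2.10 pos [0.5713 0.0154 0.14  ] rot [ 3.1415e+00 -1.3000e-03 -3.0771e+00] F [ 0.2 -0.2  0.5] open 0.0643 q6 -1.74
x 0.0011 y 0.0007 z 0.0950 wx 0.01 wy -0.08 wz 0.1
```

View pics/k1.png

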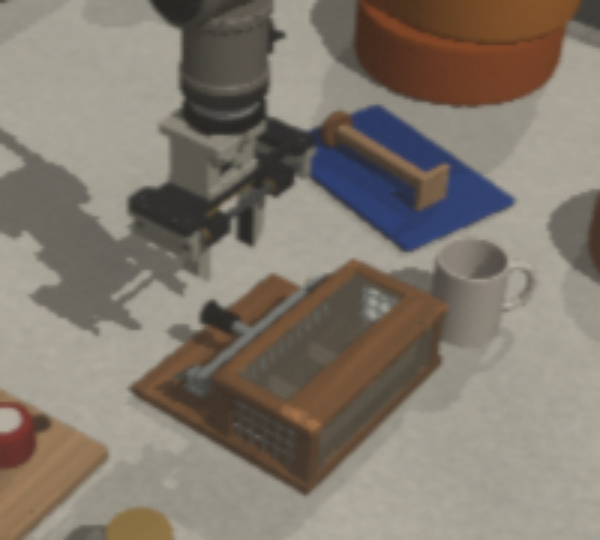

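The gripper is straddling above the knob at (215,315), with the fingers at (200,265) and (250,235). Descend and grip.

>>> move_arm(deltas=[{"x": 0.001, "y": 0.001, "z": 0.05, "wx": 0, "wy": 0, "wz": 0, "hand": 0.7}, {"x": 0.001, "y": 0.001, "z": 0.075, "wx": 0, "wy": 0, "wz": 0, "hand": 0.7}, {"x": 0.001, "y": 0.001, "z": 0.095, "wx": 0, "wy": 0, "wz": 0, "hand": 0.7}, {"x": 0.001, "y": 0.001, "z": 0.095, "wx": 0, "wy": 0, "wz": 0, "hand": 0.7}, {"x": 0.001, "y": 0.001, "z": 0.095, "wx": 0, "wy": 0, "wz": 0, "hand": 0}, {"x": 0.001, "y": 0.001, "z": 0.095, "wx": 0, "wy": 0, "wz": 0, "hand": 0}, {"x": 0.001, "y": 0.001, "z": 0.095, "wx": 0, "wy": 0, "wz": 0, "hand": 0}, {"x": 0.001, "y": 0.001, "z": 0.095, "wx": 0, "wy": 0, "wz": 0, "hand": 0}], grip_force=20)

```text
time: 3.15
tool_pos: [0.5707, 0.0159, 0.0461]
tool_rot: [-3.141, 0.001, -3.081]
contact_force: [0.4, -1.7, -0.4]
opening: 0.0288
```

Run:
```python
from h import *
st()
```

```text
t 3.15 pos [0.5707 0.0159 0.0461] rot [-3.1414e+00  7.0000e-04 -3.0814e+00] F [ 0.4 -1.7 -0.4] open 0.0288 q6 -1.74
```

>>> move_arm(deltas=[{"x": 0, "y": 0, "z": 0, "wx": 0, "wy": 0, "wz": 0, "hand": 0}, {"x": 0, "y": 0, "z": 0, "wx": 0, "wy": 0, "wz": 0, "hand": 0}])

```text
time: 3.4
tool_pos: [0.5706, 0.0161, 0.0459]
tool_rot: [3.141, 0.0, -3.081]
contact_force: [-1.0, 1.3, 1.9]
opening: 0.0211
```

>>> move_arm(deltas=[{"x": 0, "y": 0, "z": -0.005, "wx": 0, "wy": 0, "wz": 0, "hand": 0}, {"x": 0, "y": 0.001, "z": -0.01, "wx": 0, "wy": 0, "wz": 0, "hand": 0}, {"x": 0, "y": 0.001, "z": -0.015, "wx": 0, "wy": 0, "wz": 0, "hand": 0}, {"x": 0, "y": 0.002, "z": -0.02, "wx": 0, "wy": 0, "wz": 0, "hand": 0}, {"x": 0, "y": 0.002, "z": -0.02, "wx": 0, "wy": 0, "wz": 0, "hand": 0}, {"x": 0, "y": 0.002, "z": -0.02, "wx": 0, "wy": 0, "wz": 0, "hand": 0}])

```text
time: 4.15
tool_pos: [0.5704, 0.0177, 0.0658]
tool_rot: [-3.141, 0.0, -3.081]
contact_force: [1.0, -0.4, -2.8]
opening: 0.0214
```

```bash
cat >> h.py <<'E'
def arc(phis,phi0,dz=0):
    "rows swinging the knob about the hinge from gate angle phi0, tool straight down turning along"
    s=monitor.observe();p=s["tool_pos"];yaw=s["tool_rot"][2]
    h=c2w(-7,107)
    for f in phis:
        a=-(f-phi0);r=np.array([[np.cos(a),-np.sin(a)],[np.sin(a),np.cos(a)]])@(p[:2]-h)+h-p[:2]
        tx=r@[np.cos(yaw),np.sin(yaw)];ty=r@[np.sin(yaw),-np.cos(yaw)]
        print("phi %.2f x %.4f y %.4f wz %.1f"%(f,tx,ty,-np.degrees(a)))
E
python3 - <<'E'
from h import *
st();arc(np.arange(1,9)*.125,0)
E
```

```text
t 4.15 pos [0.5704 0.0177 0.0658] rot [-3.1413e+00  2.0000e-04 -3.0814e+00] F [ 1.  -0.4 -2.8] open 0.0214 q6 -1.73
phi 0.12 x 0.0159 y 0.0076 wz 7.2
phi 0.25 x 0.0307 y 0.0171 wz 14.3
phi 0.38 x 0.0442 y 0.0284 wz 21.5
phi 0.50 x 0.0562 y 0.0413 wz 28.6
phi 0.62 x 0.0665 y 0.0556 wz 35.8
phi 0.75 x 0.0749 y 0.0711 wz 43.0
phi 0.88 x 0.0813 y 0.0875 wz 50.1
phi 1.00 x 0.0857 y 0.1045 wz 57.3
```

>>> move_arm(deltas=[{"x": 0.0159, "y": 0.0076, "z": 0, "wx": 0, "wy": 0, "wz": 7.2, "hand": 0}, {"x": 0.0307, "y": 0.0171, "z": 0, "wx": 0, "wy": 0, "wz": 14.3, "hand": 0}, {"x": 0.0442, "y": 0.0284, "z": 0, "wx": 0, "wy": 0, "wz": 21.5, "hand": 0}, {"x": 0.0562, "y": 0.0413, "z": 0, "wx": 0, "wy": 0, "wz": 28.6, "hand": 0}, {"x": 0.0665, "y": 0.0556, "z": 0, "wx": 0, "wy": 0, "wz": 35.8, "hand": 0}, {"x": 0.0749, "y": 0.0711, "z": 0, "wx": 0, "wy": 0, "wz": 43, "hand": 0}, {"x": 0.0813, "y": 0.0875, "z": 0, "wx": 0, "wy": 0, "wz": 50.1, "hand": 0}, {"x": 0.0857, "y": 0.1045, "z": 0, "wx": 0, "wy": 0, "wz": 57.3, "hand": 0}])

```text
time: 5.15
tool_pos: [0.4794, 0.1176, 0.0661]
tool_rot: [3.139, 0.001, 2.198]
contact_force: [5.6, 1.8, -5.1]
opening: 0.021
```

Run:
```python
from h import *
st();arc(1+np.arange(1,9)*.125,1)
```

```text
t 5.15 pos [0.4794 0.1176 0.0661] rot [3.1393e+00 1.3000e-03 2.1975e+00] F [ 5.6  1.8 -5.1] open 0.0210 q6 -0.54
phi 1.12 x 0.0158 y 0.0075 wz 7.2
phi 1.25 x 0.0305 y 0.0170 wz 14.3
phi 1.38 x 0.0439 y 0.0282 wz 21.5
phi 1.50 x 0.0558 y 0.0410 wz 28.6
phi 1.62 x 0.0661 y 0.0552 wz 35.8
phi 1.75 x 0.0744 y 0.0705 wz 43.0
phi 1.88 x 0.0808 y 0.0868 wz 50.1
phi 2.00 x 0.0852 y 0.1038 wz 57.3
```

Swing on, to about 1.95.

>>> move_arm(deltas=[{"x": 0.0158, "y": 0.0075, "z": 0, "wx": 0, "wy": 0, "wz": 7.2, "hand": 0}, {"x": 0.0305, "y": 0.017, "z": 0, "wx": 0, "wy": 0, "wz": 14.3, "hand": 0}, {"x": 0.0439, "y": 0.0282, "z": 0, "wx": 0, "wy": 0, "wz": 21.5, "hand": 0}, {"x": 0.0558, "y": 0.041, "z": 0, "wx": 0, "wy": 0, "wz": 28.6, "hand": 0}, {"x": 0.0661, "y": 0.0552, "z": 0, "wx": 0, "wy": 0, "wz": 35.8, "hand": 0}, {"x": 0.0744, "y": 0.0705, "z": 0, "wx": 0, "wy": 0, "wz": 43, "hand": 0}, {"x": 0.0808, "y": 0.0868, "z": 0, "wx": 0, "wy": 0, "wz": 50.1, "hand": 0}, {"x": 0.0852, "y": 0.1038, "z": 0, "wx": 0, "wy": 0, "wz": 57.3, "hand": 0}])

```text
time: 6.15
tool_pos: [0.5133, 0.2475, 0.0659]
tool_rot: [3.14, -0.001, 1.198]
contact_force: [5.5, -1.9, -4.2]
opening: 0.0214
```

>>> move_arm(deltas=[{"x": 0, "y": 0, "z": 0.01, "wx": 0, "wy": 0, "wz": 0, "hand": 0}, {"x": 0, "y": 0, "z": 0.017, "wx": 0, "wy": 0, "wz": 0, "hand": 0}, {"x": 0, "y": 0, "z": 0.017, "wx": 0, "wy": 0, "wz": 0, "hand": 0.6}, {"x": 0, "y": 0, "z": 0.017, "wx": 0, "wy": 0, "wz": 0, "hand": 0.6}, {"x": 0, "y": 0, "z": 0, "wx": 0, "wy": 0, "wz": 0, "hand": 0.7}, {"x": 0, "y": 0, "z": -0.05, "wx": 0, "wy": 0, "wz": 0, "hand": 0.8}, {"x": 0, "y": 0, "z": -0.1, "wx": 0, "wy": 0, "wz": 0, "hand": 0.8}, {"x": 0, "y": 0, "z": -0.1, "wx": 0, "wy": 0, "wz": 0, "hand": 0.8}])

```text
time: 7.15
tool_pos: [0.5148, 0.2478, 0.1717]
tool_rot: [3.133, -0.007, 1.202]
contact_force: [-0.6, 1.3, -0.6]
opening: 0.0721
```

Run:
```python
from h import *
st()
print(c2w(-7,107)+ 0)
d(.562,-.418,.15,np.pi/2); d(.562,-.418,.15,-np.pi/2);d(.562,-.418,.15,np.pi);d(.562,-.418,.15,0)
```

```text
t 7.15 pos [0.5148 0.2478 0.1717] rot [ 3.133  -0.0068  1.2016] F [-0.6  1.3 -0.6] open 0.0721 q6 0.68
[0.61527735 0.15134702]
x -0.6040 y 0.2841 z 0.0201 wx 0.56 wy -0.29 wz -21.2
x -0.6040 y 0.2841 z 0.0201 wx -0.41 wy -0.79 wz 158.8
x -0.6040 y 0.2841 z 0.0201 wx 0.70 wy 0.22 wz -111.2
x -0.6040 y 0.2841 z 0.0201 wx 0.20 wy -0.64 wz 68.8
```

Run:
```python
from h import *
a=snap("scene","s2.png");t=snap("top","t2.png")
z=4
def crop(im,n,x0,y0,w,h,pts):
    B=cv2.convertScaleAbs(cv2.resize(im[y0:y0+h,x0:x0+w],None,fx=z,fy=z,interpolation=cv2.INTER_CUBIC),alpha=1.5)
    for X in pts:
        p=(proj(n,X)-[x0,y0]+.5)*z-.5
        cv2.drawMarker(B,tuple(int(v) for v in p.round()),(255,0,255),cv2.MARKER_CROSS,9,1)
    return B
L=[(*c2w(x,y),.086) for x in(-3,115) for y in(118,-118)]+[(*c2w(-105,y),.012) for y in(118,-118)]
h=c2w(-7,107);L+=[(*h,.07)]
for f in(1.9,2.0): L.append((*c2w(-7-198*np.sin(f),107-198*np.cos(f)),.070))
L+=[(.5132,-.2265,.058),(.5472,-.3241,.058),(.562,-.4177,.058)]
cv2.imwrite("pics/o1.png",np.hstack([crop(a,"scene",300,150,110,110,L),crop(t,"top",230,145,90,110,L)]))
for im,n,seeds in((a,"scene",L[-3:]),(t,"top",L[-3:])):
    hsv=cv2.cvtColor(im,cv2.COLOR_BGR2HSV)
    for X in seeds:
        p=proj(n,X);r=cv2.getRectSubPix(im,(1,1),tuple(p))
        m=np.zeros(im.shape[:2],np.uint8);cv2.circle(m,tuple(int(v) for v in p.round()),11,255,-1)
        w=cv2.inRange(hsv,(0,0,110),(35,75,255))&m
        nl,lab,stt,cen=cv2.connectedComponentsWithStats(w);i=1+np.argmax(stt[1:,4]);print(n,p.round(1),cen[i].round(1),stt[i,4],ray(n,*cen[i],.058).round(4))
```

```text
scene [261.  219.3] [260.7 219.6] 80 [ 0.5135 -0.2279  0.058 ]
scene [241.5 244.3] [241.1 244.9] 91 [ 0.5479 -0.326   0.058 ]
scene [216.3 267.5] [216.3 269.4] 273 [ 0.567  -0.4216  0.058 ]
top [383.7 227.2] [383.6 227. ] 86 [ 0.5138 -0.2262  0.058 ]
top [413.1 216.5] [413.  216.4] 77 [ 0.5473 -0.324   0.058 ]
top [441.3 211.7] [441.4 211.7] 102 [ 0.5619 -0.4178  0.058 ]
```

View pics/o1.png

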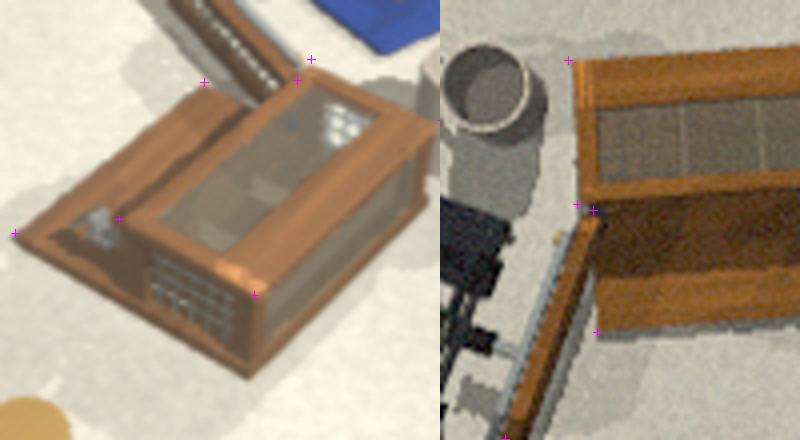

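The gate stands at about 1.95 rad, the overlay matches the sill corners, and both views agree on the cheeses to 2 mm. Next I'm going to red.

Run:
```python
from h import *
for u,v in((685,105),(687,172),(758,103),(764,168)):
    w=ray("top",230+(u-440)/4-.4,145+v/4-.4,.03)[:2]-O;c,s=np.cos(TH),np.sin(TH);print("strip case",(np.array([[c,s],[-s,c]])@w*1000).round(1))
d(.5137,-.227,.10,np.pi/2+TH)
```

```text
strip case [81.1 29.3]
strip case [23.7 31.4]
strip case [ 78.2 -32.7]
strip case [ 22.3 -33.8]
x -0.4416 y 0.1722 z 0.0668 wx 0.12 wy -0.05 wz -24.8
```

>>> move_arm(deltas=[{"x": -0.442, "y": 0.172, "z": 0, "wx": 0.1, "wy": 0, "wz": -24.8, "hand": 0.85}, {"x": -0.442, "y": 0.172, "z": 0, "wx": 0.1, "wy": 0, "wz": -24.8, "hand": 0.85}, {"x": -0.442, "y": 0.172, "z": 0, "wx": 0.1, "wy": 0, "wz": -24.8, "hand": 0.85}, {"x": -0.442, "y": 0.172, "z": 0, "wx": 0.1, "wy": 0, "wz": -24.8, "hand": 0.85}, {"x": -0.442, "y": 0.172, "z": 0, "wx": 0.1, "wy": 0, "wz": -24.8, "hand": 0.85}, {"x": -0.442, "y": 0.172, "z": 0.03, "wx": 0.1, "wy": 0, "wz": -24.8, "hand": 0.85}, {"x": -0.442, "y": 0.172, "z": 0.067, "wx": 0.1, "wy": 0, "wz": -24.8, "hand": 0.85}, {"x": -0.442, "y": 0.172, "z": 0.067, "wx": 0.1, "wy": 0, "wz": -24.8, "hand": 0.85}])

```text
time: 8.25
tool_pos: [0.5121, -0.2289, 0.0971]
tool_rot: [-3.139, -0.001, 1.634]
contact_force: [1.4, 0.2, -0.4]
opening: 0.0778
```

Run:
```python
from h import *
st();d(.5137,-.227,.034,np.pi/2+TH)
```

```text
t 8.25 pos [ 0.5121 -0.2289  0.0971] rot [-3.1387e+00 -1.2000e-03  1.6341e+00] F [ 1.4  0.2 -0.4] open 0.0778 q6 -0.62
x 0.0017 y 0.0019 z 0.0631 wx -0.17 wy -0.07 wz 0.0
```

>>> move_arm(deltas=[{"x": 0.002, "y": 0.002, "z": 0.04, "wx": 0, "wy": 0, "wz": 0, "hand": 0.85}, {"x": 0.002, "y": 0.002, "z": 0.063, "wx": 0, "wy": 0, "wz": 0, "hand": 0.85}, {"x": 0.002, "y": 0.002, "z": 0.063, "wx": 0, "wy": 0, "wz": 0, "hand": 0.85}, {"x": 0.002, "y": 0.002, "z": 0.063, "wx": 0, "wy": 0, "wz": 0, "hand": 0.7}, {"x": 0.002, "y": 0.002, "z": 0.063, "wx": 0, "wy": 0, "wz": 0, "hand": 0.5}, {"x": 0.002, "y": 0.002, "z": 0.063, "wx": 0, "wy": 0, "wz": 0, "hand": 0.5}, {"x": 0.002, "y": 0.002, "z": 0.063, "wx": 0, "wy": 0, "wz": 0, "hand": 0.5}, {"x": 0.002, "y": 0.002, "z": 0.063, "wx": 0, "wy": 0, "wz": 0, "hand": 0.5}], grip_force=20)

```text
time: 9.25
tool_pos: [0.5152, -0.2252, 0.0368]
tool_rot: [-3.141, 0.001, 1.635]
contact_force: [-0.6, 0.9, 5.8]
opening: 0.0556
```

>>> move_arm(deltas=[{"x": 0, "y": 0, "z": -0.02, "wx": 0, "wy": 0, "wz": 0, "hand": 0.5}, {"x": 0, "y": 0, "z": -0.08, "wx": 0, "wy": 0, "wz": 0, "hand": 0.5}, {"x": 0, "y": 0, "z": -0.12, "wx": 0, "wy": 0, "wz": 0, "hand": 0.5}, {"x": 0, "y": 0, "z": -0.12, "wx": 0, "wy": 0, "wz": 0, "hand": 0.5}])

```text
time: 9.75
tool_pos: [0.5167, -0.226, 0.1592]
tool_rot: [3.137, 0.004, 1.635]
contact_force: [0.1, 0.2, -1.7]
opening: 0.0556
```

Run:
```python
from h import *
st();d(*c2w(-65,66),.15,np.pi/2+TH)
```

```text
t 9.75 pos [ 0.5167 -0.226   0.1592] rot [3.1373 0.0038 1.6347] F [ 0.1  0.2 -1.7] open 0.0556 q6 -0.61
x 0.3294 y 0.0644 z 0.0082 wx 0.24 wy 0.22 wz 0.1
```

>>> move_arm(deltas=[{"x": 0.329, "y": 0.064, "z": 0, "wx": 0.2, "wy": 0.2, "wz": 0, "hand": 0.5}, {"x": 0.329, "y": 0.064, "z": 0, "wx": 0.2, "wy": 0.2, "wz": 0, "hand": 0.5}, {"x": 0.329, "y": 0.064, "z": 0, "wx": 0.2, "wy": 0.2, "wz": 0, "hand": 0.5}, {"x": 0.329, "y": 0.064, "z": 0, "wx": 0.2, "wy": 0.2, "wz": 0, "hand": 0.5}, {"x": 0.329, "y": 0.064, "z": 0, "wx": 0.2, "wy": 0.2, "wz": 0, "hand": 0.5}, {"x": 0.329, "y": 0.064, "z": 0.03, "wx": 0.2, "wy": 0.2, "wz": 0, "hand": 0.5}, {"x": 0.329, "y": 0.064, "z": 0.07, "wx": 0.2, "wy": 0.2, "wz": 0, "hand": 0.5}, {"x": 0.329, "y": 0.064, "z": 0.07, "wx": 0.2, "wy": 0.2, "wz": 0, "hand": 0.5}])

```text
time: 10.75
tool_pos: [0.5545, 0.1075, 0.0817]
tool_rot: [-3.127, -0.004, 1.635]
contact_force: [0.0, 0.4, -1.4]
opening: 0.0555
```

Run:
```python
from h import *
st();d(*c2w(-65,66),.032,np.pi/2+TH)
```

```text
t 10.75 pos [0.5545 0.1075 0.0817] rot [-3.127  -0.0038  1.6354] F [ 0.   0.4 -1.4] open 0.0555 q6 -0.01
x -0.0013 y 0.0062 z 0.0496 wx -0.84 wy -0.22 wz 0.1
```

>>> move_arm(deltas=[{"x": 0, "y": 0, "z": 0, "wx": 0, "wy": 0, "wz": 0, "hand": 0.5}, {"x": 0, "y": 0, "z": 0, "wx": 0, "wy": 0, "wz": 0, "hand": 0.5}])

```text
time: 11.0
tool_pos: [0.5588, 0.1069, 0.0872]
tool_rot: [-3.139, -0.004, 1.634]
contact_force: [-0.7, 0.6, 0.2]
opening: 0.0556
```

Run:
```python
from h import *
st();d(*c2w(-65,66),.032,np.pi/2+TH)
```

```text
t 11.00 pos [0.5588 0.1069 0.0872] rot [-3.1391 -0.0038  1.6338] F [-0.7  0.6  0.2] open 0.0556 q6 -0.01
x -0.0004 y 0.0013 z 0.0552 wx -0.14 wy -0.22 wz -0.0
```

>>> move_arm(deltas=[{"x": 0, "y": 0.001, "z": 0.03, "wx": 0, "wy": -0.2, "wz": 0, "hand": 0.5}, {"x": 0, "y": 0.001, "z": 0.05, "wx": 0, "wy": -0.2, "wz": 0, "hand": 0.5}, {"x": 0, "y": 0.001, "z": 0.055, "wx": 0, "wy": -0.2, "wz": 0, "hand": 0.5}, {"x": 0, "y": 0.001, "z": 0.056, "wx": 0, "wy": -0.2, "wz": 0, "hand": 0.5}, {"x": 0, "y": 0.001, "z": 0.057, "wx": 0, "wy": -0.2, "wz": 0, "hand": 0.5}, {"x": 0, "y": 0.001, "z": 0.057, "wx": 0, "wy": -0.2, "wz": 0, "hand": 0.5}])

```text
time: 11.75
tool_pos: [0.5594, 0.1074, 0.0307]
tool_rot: [-3.139, -0.0, 1.634]
contact_force: [-2.4, -1.0, 5.3]
opening: 0.0558
```

>>> move_arm(deltas=[{"x": 0, "y": 0, "z": 0, "wx": 0, "wy": 0, "wz": 0, "hand": 0.65}, {"x": 0, "y": 0, "z": 0, "wx": 0, "wy": 0, "wz": 0, "hand": 0.75}, {"x": 0, "y": 0, "z": 0, "wx": 0, "wy": 0, "wz": 0, "hand": 0.75}, {"x": 0, "y": 0, "z": -0.03, "wx": 0, "wy": 0, "wz": 0, "hand": 0.75}, {"x": 0, "y": 0, "z": -0.08, "wx": 0, "wy": 0, "wz": 0, "hand": 0.75}, {"x": 0, "y": 0, "z": -0.12, "wx": 0, "wy": 0, "wz": 0, "hand": 0.85}, {"x": 0, "y": 0, "z": -0.12, "wx": 0, "wy": 0, "wz": 0, "hand": 0.85}])

```text
time: 12.62
tool_pos: [0.5611, 0.1077, 0.1521]
tool_rot: [3.14, -0.0, 1.635]
contact_force: [0.4, -0.2, -0.4]
opening: 0.0774
```

```bash
cat >> h.py <<'E'
def top(n,col,X,r=12):
    im=snap(n);hsv=cv2.cvtColor(im,cv2.COLOR_BGR2HSV);p=proj(n,X)
    m=np.zeros(im.shape[:2],np.uint8);cv2.circle(m,tuple(int(v) for v in p.round()),r,255,-1)
    w=cv2.inRange(hsv,(0,0,110),(35,75,255))&m
    nl,lab,stt,cen=cv2.connectedComponentsWithStats(w)
    if nl<2: print("none");return
    i=1+np.argmax(stt[1:,4]);print(n,cen[i].round(1),stt[i,4],ray(n,*cen[i],X[2]).round(4));return ray(n,*cen[i],X[2])
def w2c(w):
    c,s=np.cos(TH),np.sin(TH);return (np.array([[c,s],[-s,c]])@(np.array(w)[:2]-O)*1000).round(1)
E
python3 - <<'E'
from h import *
st();d(.5476,-.325,.11,np.pi/2+TH)
top("scene",0,(.5476,-.325,.058));top("top",0,(.5476,-.325,.058))
X=(*c2w(-65,66),.052);print(w2c(top("scene",0,X)))
E
```

```text
t 12.62 pos [0.5611 0.1077 0.1521] rot [ 3.1395e+00 -2.0000e-04  1.6346e+00] F [ 0.4 -0.2 -0.4] open 0.0774 q6 -0.01
x -0.4310 y -0.0412 z 0.0420 wx 0.12 wy -0.01 wz 0.0
scene [241.1 244.9] 91 [ 0.5479 -0.326   0.058 ]
top [413.  216.6] 75 [ 0.5469 -0.324   0.058 ]
scene [343.7 168.3] 60 [0.5266 0.1097 0.052 ]
[-98.1  71. ]
```

>>> move_arm(deltas=[{"x": -0.431, "y": -0.041, "z": 0, "wx": 0, "wy": 0, "wz": 0, "hand": 0.85}, {"x": -0.431, "y": -0.041, "z": 0, "wx": 0, "wy": 0, "wz": 0, "hand": 0.85}, {"x": -0.431, "y": -0.041, "z": 0, "wx": 0, "wy": 0, "wz": 0, "hand": 0.85}, {"x": -0.431, "y": -0.041, "z": 0, "wx": 0, "wy": 0, "wz": 0, "hand": 0.85}, {"x": -0.431, "y": -0.041, "z": 0, "wx": 0, "wy": 0, "wz": 0, "hand": 0.85}, {"x": -0.431, "y": -0.041, "z": 0.04, "wx": 0, "wy": 0, "wz": 0, "hand": 0.85}, {"x": -0.431, "y": -0.041, "z": 0.042, "wx": 0, "wy": 0, "wz": 0, "hand": 0.85}, {"x": -0.431, "y": -0.041, "z": 0.042, "wx": 0, "wy": 0, "wz": 0, "hand": 0.85}])

```text
time: 13.78
tool_pos: [0.5428, -0.3281, 0.1024]
tool_rot: [-3.131, -0.004, 1.63]
contact_force: [-0.4, -0.3, 0.1]
opening: 0.0776
```

Run:
```python
from h import *
a=snap("scene");st();d(.5476,-.325,.034,np.pi/2+TH)
cv2.imwrite("pics/p1.png",cv2.resize(a[130:290,190:400],None,fx=3,fy=3,interpolation=cv2.INTER_CUBIC))
```

```text
t 13.82 pos [ 0.5436 -0.3263  0.1035] rot [-3.1324 -0.0039  1.6312] F [-0.2  1.  -0.4] open 0.0779 q6 -0.72
x 0.0008 y 0.0047 z 0.0695 wx -0.53 wy -0.22 wz -0.1
```

View pics/p1.png

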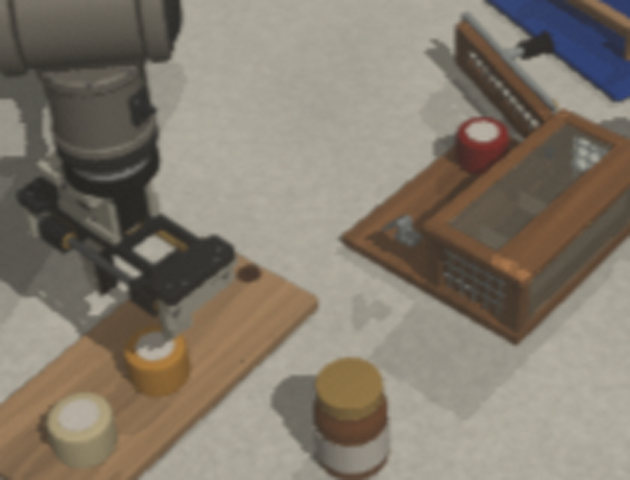

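Red stands upright on the sill at crop (483,145), gold and ivory are still on the board, and the gripper is above gold. Pick gold.

>>> move_arm(deltas=[{"x": 0, "y": 0, "z": 0, "wx": 0, "wy": 0, "wz": 0, "hand": 0.85}, {"x": 0, "y": 0, "z": 0.04, "wx": 0, "wy": 0, "wz": 0, "hand": 0.85}, {"x": 0, "y": 0, "z": 0.075, "wx": 0, "wy": 0, "wz": 0, "hand": 0.85}, {"x": 0, "y": 0, "z": 0.075, "wx": 0, "wy": 0, "wz": 0, "hand": 0.7}, {"x": 0, "y": 0, "z": 0.075, "wx": 0, "wy": 0, "wz": 0, "hand": 0.5}, {"x": 0, "y": 0, "z": 0.075, "wx": 0, "wy": 0, "wz": 0, "hand": 0.5}, {"x": 0, "y": 0, "z": 0.075, "wx": 0, "wy": 0, "wz": 0, "hand": 0.5}, {"x": 0, "y": 0, "z": 0.075, "wx": 0, "wy": 0, "wz": 0, "hand": 0.5}])

```text
time: 14.82
tool_pos: [0.5464, -0.3254, 0.034]
tool_rot: [-3.14, 0.002, 1.635]
contact_force: [1.5, 2.1, 6.7]
opening: 0.0559
```

Run:
```python
from h import *
st();a=snap("scene");print(w2c(ray("scene",485/3+190-.3,130/3+130-.3,.052)))
d(*c2w(-65,0),.16,np.pi/2+TH)
```

```text
t 14.82 pos [ 0.5464 -0.3254  0.034 ] rot [-3.1398e+00  1.6000e-03  1.6347e+00] F [1.5 2.1 6.7] open 0.0559 q6 -0.72
[-64.5  67.2]
x 0.3642 y 0.0408 z -0.1267 wx -0.11 wy 0.09 wz 0.1
```

>>> move_arm(deltas=[{"x": 0, "y": 0, "z": -0.05, "wx": 0, "wy": 0, "wz": 0, "hand": 0.5}, {"x": 0.02, "y": 0, "z": -0.1, "wx": 0, "wy": 0, "wz": 0, "hand": 0.5}, {"x": 0.364, "y": 0.041, "z": -0.127, "wx": 0, "wy": 0, "wz": 0, "hand": 0.5}, {"x": 0.364, "y": 0.041, "z": -0.127, "wx": 0, "wy": 0, "wz": 0, "hand": 0.5}, {"x": 0.364, "y": 0.041, "z": -0.127, "wx": 0, "wy": 0, "wz": 0, "hand": 0.5}, {"x": 0.364, "y": 0.041, "z": -0.127, "wx": 0, "wy": 0, "wz": 0, "hand": 0.5}, {"x": 0.364, "y": 0.041, "z": -0.127, "wx": 0, "wy": 0, "wz": 0, "hand": 0.5}, {"x": 0.364, "y": 0.041, "z": -0.127, "wx": 0, "wy": 0, "wz": 0, "hand": 0.5}])

```text
time: 15.88
tool_pos: [0.5632, 0.0436, 0.1596]
tool_rot: [-3.137, -0.0, 1.637]
contact_force: [1.0, -0.6, -2.1]
opening: 0.0554
```

>>> move_arm(deltas=[{"x": 0, "y": 0, "z": 0, "wx": 0, "wy": 0, "wz": 0, "hand": 0.5}, {"x": 0, "y": 0, "z": 0.04, "wx": 0, "wy": 0, "wz": 0, "hand": 0.5}, {"x": 0, "y": 0, "z": 0.08, "wx": 0, "wy": 0, "wz": 0, "hand": 0.5}, {"x": 0, "y": 0, "z": 0.08, "wx": 0, "wy": 0, "wz": 0, "hand": 0.5}, {"x": 0, "y": 0, "z": 0.08, "wx": 0, "wy": 0, "wz": 0, "hand": 0.5}])

```text
time: 16.5
tool_pos: [0.564, 0.0399, 0.0801]
tool_rot: [-3.138, 0.0, 1.634]
contact_force: [-0.1, -0.4, -1.7]
opening: 0.0559
```

Run:
```python
from h import *
st();d(*c2w(-65,0),.029,np.pi/2+TH)
```

```text
t 16.50 pos [0.564  0.0399 0.0801] rot [-3.1384e+00  1.0000e-04  1.6337e+00] F [-0.1 -0.4 -1.7] open 0.0559 q6 -0.13
x 0.0010 y 0.0004 z 0.0511 wx -0.18 wy 0.01 wz -0.0
```

>>> move_arm(deltas=[{"x": 0.001, "y": 0, "z": 0.03, "wx": 0, "wy": 0, "wz": 0, "hand": 0.5}, {"x": 0.001, "y": 0, "z": 0.047, "wx": 0, "wy": 0, "wz": 0, "hand": 0.5}, {"x": 0.001, "y": 0, "z": 0.05, "wx": 0, "wy": 0, "wz": 0, "hand": 0.5}, {"x": 0.001, "y": 0, "z": 0.051, "wx": 0, "wy": 0, "wz": 0, "hand": 0.5}, {"x": 0.001, "y": 0, "z": 0.052, "wx": 0, "wy": 0, "wz": 0, "hand": 0.5}, {"x": 0.001, "y": 0, "z": 0.052, "wx": 0, "wy": 0, "wz": 0, "hand": 0.5}])

```text
time: 17.25
tool_pos: [0.5634, 0.0417, 0.028]
tool_rot: [-3.138, 0.0, 1.635]
contact_force: [-1.7, 0.1, 6.1]
opening: 0.0557
```

>>> move_arm(deltas=[{"x": 0, "y": 0, "z": 0, "wx": 0, "wy": 0, "wz": 0, "hand": 0.65}, {"x": 0, "y": 0, "z": 0, "wx": 0, "wy": 0, "wz": 0, "hand": 0.75}, {"x": 0, "y": 0, "z": 0, "wx": 0, "wy": 0, "wz": 0, "hand": 0.75}, {"x": 0, "y": 0, "z": -0.03, "wx": 0, "wy": 0, "wz": 0, "hand": 0.75}, {"x": 0, "y": 0, "z": -0.08, "wx": 0, "wy": 0, "wz": 0, "hand": 0.75}, {"x": 0, "y": 0, "z": -0.12, "wx": 0, "wy": 0, "wz": 0, "hand": 0.85}, {"x": 0, "y": 0, "z": -0.12, "wx": 0, "wy": 0, "wz": 0, "hand": 0.85}])

```text
time: 18.12
tool_pos: [0.5653, 0.0416, 0.15]
tool_rot: [3.14, 0.001, 1.635]
contact_force: [-0.5, 0.3, -1.1]
opening: 0.0777
```

Run:
```python
from h import *
st();top("top",0,(.562,-.418,.058));top("scene",0,(.562,-.418,.058),9);d(.5625,-.4185,.11,np.pi/2+TH)
```

```text
t 18.12 pos [0.5653 0.0416 0.15  ] rot [3.1398e+00 5.0000e-04 1.6346e+00] F [-0.5  0.3 -1.1] open 0.0777 q6 -0.13
top [441.4 211.7] 100 [ 0.5618 -0.4178  0.058 ]
scene [216.3 268.9] 222 [ 0.5657 -0.4207  0.058 ]
x -0.4593 y -0.0297 z 0.0364 wx -0.31 wy -0.02 wz 0.0
```

>>> move_arm(deltas=[{"x": -0.459, "y": -0.029, "z": 0, "wx": 0, "wy": 0, "wz": 0, "hand": 0.85}, {"x": -0.459, "y": -0.029, "z": 0, "wx": 0, "wy": 0, "wz": 0, "hand": 0.85}, {"x": -0.459, "y": -0.029, "z": 0, "wx": 0, "wy": 0, "wz": 0, "hand": 0.85}, {"x": -0.459, "y": -0.029, "z": 0, "wx": 0, "wy": 0, "wz": 0, "hand": 0.85}, {"x": -0.459, "y": -0.029, "z": 0, "wx": 0, "wy": 0, "wz": 0, "hand": 0.85}, {"x": -0.459, "y": -0.029, "z": 0, "wx": 0, "wy": 0, "wz": 0, "hand": 0.85}, {"x": -0.459, "y": -0.029, "z": 0.036, "wx": 0, "wy": 0, "wz": 0, "hand": 0.85}, {"x": -0.459, "y": -0.029, "z": 0.036, "wx": 0, "wy": 0, "wz": 0, "hand": 0.85}])

```text
time: 19.23
tool_pos: [0.5612, -0.4206, 0.1063]
tool_rot: [-3.132, -0.004, 1.632]
contact_force: [0.0, 0.0, 0.3]
opening: 0.0778
```

>>> move_arm(deltas=[{"x": 0, "y": 0, "z": 0, "wx": 0, "wy": 0, "wz": 0, "hand": 0.85}, {"x": 0, "y": 0, "z": 0, "wx": 0, "wy": 0, "wz": 0, "hand": 0.85}, {"x": 0, "y": 0, "z": 0, "wx": 0, "wy": 0, "wz": 0, "hand": 0.85}])

```text
time: 19.6
tool_pos: [0.564, -0.4168, 0.1112]
tool_rot: [-3.137, -0.0, 1.636]
contact_force: [0.4, 0.4, 0.2]
opening: 0.0779
```

Run:
```python
from h import *
st();d(.5625,-.4185,.034,np.pi/2+TH)
```

```text
t 19.60 pos [ 0.564  -0.4168  0.1112] rot [-3.1367e+00 -3.0000e-04  1.6362e+00] F [0.4 0.4 0.2] open 0.0779 q6 -0.81
x -0.0016 y -0.0012 z 0.0772 wx -0.28 wy -0.02 wz 0.1
```

>>> move_arm(deltas=[{"x": -0.002, "y": -0.001, "z": 0.05, "wx": -0.3, "wy": 0, "wz": 0, "hand": 0.85}, {"x": -0.002, "y": -0.001, "z": 0.076, "wx": -0.3, "wy": 0, "wz": 0, "hand": 0.85}, {"x": -0.002, "y": -0.001, "z": 0.076, "wx": -0.3, "wy": 0, "wz": 0, "hand": 0.85}, {"x": -0.002, "y": -0.001, "z": 0.076, "wx": -0.3, "wy": 0, "wz": 0, "hand": 0.7}, {"x": -0.002, "y": -0.001, "z": 0.076, "wx": -0.3, "wy": 0, "wz": 0, "hand": 0.5}, {"x": -0.002, "y": -0.001, "z": 0.076, "wx": -0.3, "wy": 0, "wz": 0, "hand": 0.5}, {"x": -0.002, "y": -0.001, "z": 0.076, "wx": -0.3, "wy": 0, "wz": 0, "hand": 0.5}, {"x": -0.002, "y": -0.001, "z": 0.076, "wx": -0.3, "wy": 0, "wz": 0, "hand": 0.5}])

```text
time: 20.6
tool_pos: [0.5628, -0.4207, 0.0363]
tool_rot: [3.14, 0.001, 1.635]
contact_force: [-0.4, 0.9, 6.8]
opening: 0.0555
```

Run:
```python
from h import *
st();d(*c2w(-65,-66),.16,np.pi/2+TH)
```

```text
t 20.60 pos [ 0.5628 -0.4207  0.0363] rot [3.1397e+00 1.3000e-03 1.6346e+00] F [-0.4  0.9  6.8] open 0.0555 q6 -0.82
x 0.3944 y 0.0309 z -0.1241 wx 0.11 wy 0.08 wz 0.0
```

>>> move_arm(deltas=[{"x": 0, "y": 0, "z": -0.05, "wx": 0, "wy": 0, "wz": 0, "hand": 0.5}, {"x": 0.02, "y": 0, "z": -0.1, "wx": 0, "wy": 0, "wz": 0, "hand": 0.5}, {"x": 0.394, "y": 0.031, "z": -0.124, "wx": 0, "wy": 0, "wz": 0, "hand": 0.5}, {"x": 0.394, "y": 0.031, "z": -0.124, "wx": 0, "wy": 0, "wz": 0, "hand": 0.5}, {"x": 0.394, "y": 0.031, "z": -0.124, "wx": 0, "wy": 0, "wz": 0, "hand": 0.5}, {"x": 0.394, "y": 0.031, "z": -0.124, "wx": 0, "wy": 0, "wz": 0, "hand": 0.5}, {"x": 0.394, "y": 0.031, "z": -0.124, "wx": 0, "wy": 0, "wz": 0, "hand": 0.5}, {"x": 0.394, "y": 0.031, "z": -0.124, "wx": 0, "wy": 0, "wz": 0, "hand": 0.5}])

```text
time: 21.6
tool_pos: [0.5677, -0.0243, 0.1591]
tool_rot: [3.141, -0.0, 1.634]
contact_force: [0.6, -0.2, -1.0]
opening: 0.0558
```

>>> move_arm(deltas=[{"x": 0, "y": 0, "z": 0, "wx": 0, "wy": 0, "wz": 0, "hand": 0.5}, {"x": 0, "y": 0, "z": 0.04, "wx": 0, "wy": 0, "wz": 0, "hand": 0.5}, {"x": 0, "y": 0, "z": 0.08, "wx": 0, "wy": 0, "wz": 0, "hand": 0.5}, {"x": 0, "y": 0, "z": 0.08, "wx": 0, "wy": 0, "wz": 0, "hand": 0.5}, {"x": 0, "y": 0, "z": 0.08, "wx": 0, "wy": 0, "wz": 0, "hand": 0.5}, {"x": 0, "y": 0, "z": 0.08, "wx": 0, "wy": 0, "wz": 0, "hand": 0.5}])

```text
time: 22.35
tool_pos: [0.5691, -0.0267, 0.0806]
tool_rot: [3.138, 0.001, 1.634]
contact_force: [1.1, -0.2, -0.6]
opening: 0.0562
```

Run:
```python
from h import *
st();d(*c2w(-65,-66),.03,np.pi/2+TH)
```

```text
t 22.35 pos [ 0.5691 -0.0267  0.0806] rot [3.1383e+00 6.0000e-04 1.6342e+00] F [ 1.1 -0.2 -0.6] open 0.0562 q6 -0.25
x 0.0018 y -0.0009 z 0.0506 wx 0.19 wy 0.03 wz 0.0
```

>>> move_arm(deltas=[{"x": 0.002, "y": -0.001, "z": 0.03, "wx": 0, "wy": 0, "wz": 0, "hand": 0.5}, {"x": 0.002, "y": -0.001, "z": 0.046, "wx": 0, "wy": 0, "wz": 0, "hand": 0.5}, {"x": 0.002, "y": -0.001, "z": 0.049, "wx": 0, "wy": 0, "wz": 0, "hand": 0.5}, {"x": 0.002, "y": -0.001, "z": 0.05, "wx": 0, "wy": 0, "wz": 0, "hand": 0.5}, {"x": 0.002, "y": -0.001, "z": 0.051, "wx": 0, "wy": 0, "wz": 0, "hand": 0.5}, {"x": 0.002, "y": -0.001, "z": 0.051, "wx": 0, "wy": 0, "wz": 0, "hand": 0.5}])

```text
time: 23.1
tool_pos: [0.5664, -0.0242, 0.0302]
tool_rot: [-3.141, -0.0, 1.635]
contact_force: [-8.4, 0.6, 14.7]
opening: 0.0553
```

>>> move_arm(deltas=[{"x": 0, "y": 0, "z": 0, "wx": 0, "wy": 0, "wz": 0, "hand": 0.65}, {"x": 0, "y": 0, "z": 0, "wx": 0, "wy": 0, "wz": 0, "hand": 0.75}, {"x": 0, "y": 0, "z": 0, "wx": 0, "wy": 0, "wz": 0, "hand": 0.75}, {"x": 0, "y": 0, "z": -0.03, "wx": 0, "wy": 0, "wz": 0, "hand": 0.75}, {"x": 0, "y": 0, "z": -0.08, "wx": 0, "wy": 0, "wz": 0, "hand": 0.75}, {"x": 0, "y": 0, "z": -0.12, "wx": 0, "wy": 0, "wz": 0, "hand": 0.7}, {"x": 0, "y": 0, "z": -0.16, "wx": 0, "wy": 0, "wz": 0, "hand": 0.7}])

```text
time: 23.98
tool_pos: [0.5668, -0.0243, 0.1891]
tool_rot: [3.141, -0.0, 1.635]
contact_force: [-0.2, -0.3, -0.3]
opening: 0.0645
```

```bash
cat >> h.py <<'E'
def rakez(f,alpha=1.5):
    a=snap("scene");b=snap("top")
    A=cv2.resize(a[110:180,340:440],None,fx=5,fy=5,interpolation=cv2.INTER_CUBIC)
    B=cv2.resize(b[190:285,155:235],None,fx=5,fy=5,interpolation=cv2.INTER_CUBIC)[:,:300*5]
    H=max(A.shape[0],B.shape[0]);pad=lambda m:cv2.copyMakeBorder(m,0,H-m.shape[0],0,0,cv2.BORDER_CONSTANT)
    cv2.imwrite("pics/"+f,cv2.convertScaleAbs(np.hstack([pad(A),pad(B)])[:, :800],alpha=alpha))
    return a,b
E
python3 - <<'E'
from h import *
st();a,b=snap("scene","s3.png"),snap("top","t3.png")
for n,im,pts in(("top",b,(195,238)),("scene",a,(390,135))):
    hsv=cv2.cvtColor(im,cv2.COLOR_BGR2HSV)
    w=cv2.inRange(hsv,(5,60,60),(28,255,255));m=np.zeros_like(w);cv2.circle(m,pts,38,255,-1)
    c,_=cv2.findContours(w&m,cv2.RETR_EXTERNAL,cv2.CHAIN_APPROX_NONE)
    for q in sorted(c,key=cv2.contourArea)[-2:]:
        print(n,cv2.contourArea(q),cv2.minAreaRect(q))
B=cv2.resize(b[205:275,175:225],None,fx=8,fy=8,interpolation=cv2.INTER_CUBIC)
A=cv2.resize(a[110:180,360:410],None,fx=8,fy=8,interpolation=cv2.INTER_CUBIC)
cv2.imwrite("pics/r1.png",cv2.convertScaleAbs(np.hstack([A,B]),alpha=1.5))
for X in((*c2w(-65,66),.052),(*c2w(-65,0),.052),(*c2w(-65,-66),.052)):
    for n in("scene","top"):
        r=top(n,0,X,9)
        if r is not None: print(w2c(r))
E
```

```text
t 23.98 pos [ 0.5668 -0.0243  0.1891] rot [ 3.1414e+00 -2.0000e-04  1.6345e+00] F [-0.2 -0.3 -0.3] open 0.0645 q6 -0.24
top 243.0 ((196.3692626953125, 238.04617309570312), (13.147682189941406, 53.08686828613281), 7.125016689300537)
scene 282.5 ((387.0743103027344, 133.30404663085938), (46.164920806884766, 16.584020614624023), 27.897274017333984)
scene 415.5 ((400.2500305175781, 105.75000762939453), (44.58811950683594, 13.914021492004395), 18.434947967529297)
scene [350.4 173.3] 57 [0.559 0.105 0.052]
[-66.1  64.3]
top [282.4 214.3] 82 [0.5593 0.106  0.052 ]
[-65.8  65.2]
scene [337.8 183.3] 57 [0.5625 0.0416 0.052 ]
[-66.6   0.8]
top [301.9 217.3] 7 [0.5488 0.0417 0.052 ]
[-80.2   1.8]
scene [323.9 195. ] 219 [ 0.5681 -0.0269  0.052 ]
[-65.3 -67.9]
none
```

View pics/r1.png

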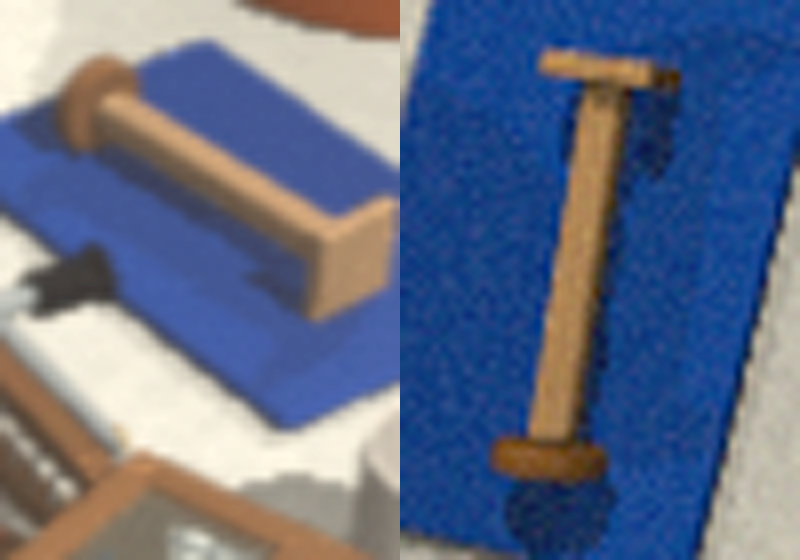

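Run:
```python
from h import *
A=ray("top",175+206/8-.4,205+90/8-.4,.042);B=ray("top",175+156/8-.4,205+440/8-.4,.042)
S0=ray("scene",360+322/8-.4,110+230/8-.4,.042);S1=ray("scene",360+112/8-.4,110+103/8-.4,.042)
print(A,B,np.linalg.norm(A-B),np.arctan2(*(A-B)[[1,0]]),"scene",S0,S1,np.arctan2(*(S0-S1)[[1,0]]),np.linalg.norm(S0-S1))
m=B+(A-B)*80/150;print("grip",m); u=(A-B)/np.linalg.norm(A-B);g=m-u*.012;print(g)
d(*g[:2],.15,np.arctan2(u[1],u[0]));d(*g[:2],.15,np.arctan2(u[1],u[0])+np.pi)
```

```text
[0.55777818 0.38002271 0.042     ] [0.41399596 0.39761425 0.042     ] 0.1448543762654597 -0.12174346087209169 scene [0.55129557 0.37893934 0.042     ] [0.41966936 0.3963019  0.042     ] -0.13115090353182238 0.1327663984272241
grip [0.49067981 0.38823209 0.042     ]
[0.47876863 0.38968941 0.042     ]
x 0.4185 y -0.0607 z 0.0368 wx -0.16 wy 0.10 wz 100.6
x 0.4185 y -0.0607 z 0.0368 wx -0.09 wy -0.16 wz -79.4
```

>>> move_arm(deltas=[{"x": 0.4185, "y": -0.0605, "z": 0.03, "wx": 0, "wy": 0, "wz": -79.4, "hand": 0.6}, {"x": 0.4185, "y": -0.0605, "z": 0.03, "wx": 0, "wy": 0, "wz": -79.4, "hand": 0.6}, {"x": 0.4185, "y": -0.0605, "z": 0.03, "wx": 0, "wy": 0, "wz": -79.4, "hand": 0.6}, {"x": 0.4185, "y": -0.0605, "z": 0.03, "wx": 0, "wy": 0, "wz": -79.4, "hand": 0.6}, {"x": 0.4185, "y": -0.0605, "z": 0.03, "wx": 0, "wy": 0, "wz": -79.4, "hand": 0.6}, {"x": 0.4185, "y": -0.0605, "z": 0.03, "wx": 0, "wy": 0, "wz": -79.4, "hand": 0.6}, {"x": 0.4185, "y": -0.0605, "z": 0.03, "wx": 0, "wy": 0, "wz": -79.4, "hand": 0.6}, {"x": 0.4185, "y": -0.0605, "z": 0.03, "wx": 0, "wy": 0, "wz": -79.4, "hand": 0.6}])

```text
time: 25.38
tool_pos: [0.4777, 0.3927, 0.1559]
tool_rot: [-3.141, -0.002, 3.029]
contact_force: [0.8, -0.3, 0.3]
opening: 0.0552
```

>>> move_arm(deltas=[{"x": 0, "y": 0, "z": 0.03, "wx": 0, "wy": 0, "wz": 0, "hand": 0.6}, {"x": 0, "y": 0, "z": 0.03, "wx": 0, "wy": 0, "wz": 0, "hand": 0.6}, {"x": 0, "y": 0, "z": 0.03, "wx": 0, "wy": 0, "wz": 0, "hand": 0.6}])

```text
time: 25.75
tool_pos: [0.48, 0.3895, 0.1281]
tool_rot: [3.141, -0.0, 3.02]
contact_force: [0.1, -0.4, 0.2]
opening: 0.0551
```

Run:
```python
from h import *
st();d(.4785,.3897,.018,np.pi-.125)
a=snap("scene");b=snap("top")
B=cv2.resize(b[190:285,155:235],None,fx=5,fy=5,interpolation=cv2.INTER_CUBIC)
A=cv2.resize(a[90:185,330:410],None,fx=5,fy=5,interpolation=cv2.INTER_CUBIC)
cv2.imwrite("pics/r2.png",cv2.convertScaleAbs(np.hstack([A,B]),alpha=1.5))
```

```text
t 25.75 pos [0.48   0.3895 0.1281] rot [ 3.1415e+00 -2.0000e-04  3.0201e+00] F [ 0.1 -0.4  0.2] open 0.0551 q6 -0.89
x 0.0015 y -0.0000 z 0.1101 wx 0.01 wy -0.01 wz 0.2
```

View pics/r2.png

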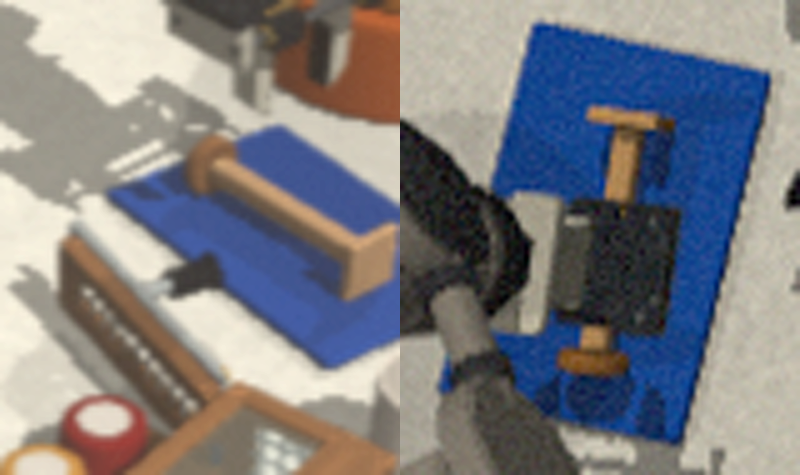

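The gripper sits squarely over the rake handle, which hasn't moved. Descend, grip and lift.

>>> move_arm(deltas=[{"x": 0.001, "y": 0, "z": 0.06, "wx": 0, "wy": 0, "wz": 0, "hand": 0.6}, {"x": 0.001, "y": 0, "z": 0.1, "wx": 0, "wy": 0, "wz": 0, "hand": 0.6}, {"x": 0.001, "y": 0, "z": 0.11, "wx": 0, "wy": 0, "wz": 0, "hand": 0.6}, {"x": 0.001, "y": 0, "z": 0.11, "wx": 0, "wy": 0, "wz": 0, "hand": 0.3}, {"x": 0.001, "y": 0, "z": 0.11, "wx": 0, "wy": 0, "wz": 0, "hand": 0}, {"x": 0.001, "y": 0, "z": 0.11, "wx": 0, "wy": 0, "wz": 0, "hand": 0}, {"x": 0.001, "y": 0, "z": 0.11, "wx": 0, "wy": 0, "wz": 0, "hand": 0}, {"x": 0.001, "y": 0, "z": 0.11, "wx": 0, "wy": 0, "wz": 0, "hand": 0}], grip_force=25)

```text
time: 26.85
tool_pos: [0.4793, 0.3901, 0.0188]
tool_rot: [3.14, 0.001, 3.021]
contact_force: [-1.0, 0.3, 4.9]
opening: 0.0173
```

>>> move_arm(deltas=[{"x": 0, "y": 0, "z": 0, "wx": 0, "wy": 0, "wz": 0, "hand": 0}, {"x": 0, "y": 0, "z": 0, "wx": 0, "wy": 0, "wz": 0, "hand": 0}])

```text
time: 27.1
tool_pos: [0.4792, 0.3901, 0.0188]
tool_rot: [3.14, 0.001, 3.021]
contact_force: [-0.8, 0.2, 5.2]
opening: 0.0179
```

Run:
```python
from h import *
st()
```

```text
t 27.10 pos [0.4792 0.3901 0.0188] rot [3.1402e+00 1.2000e-03 3.0206e+00] F [-0.8  0.2  5.2] open 0.0179 q6 -0.89
```

>>> move_arm(deltas=[{"x": 0, "y": 0, "z": -0.03, "wx": 0, "wy": 0, "wz": 0, "hand": 0}, {"x": 0, "y": 0, "z": -0.08, "wx": 0, "wy": 0, "wz": 0, "hand": 0}, {"x": 0, "y": 0, "z": -0.13, "wx": 0, "wy": 0, "wz": 0, "hand": 0}, {"x": 0, "y": 0, "z": -0.13, "wx": 0, "wy": 0, "wz": 0, "hand": 0}, {"x": 0, "y": 0, "z": -0.13, "wx": 0, "wy": 0, "wz": 0, "hand": 0}])

```text
time: 27.72
tool_pos: [0.4782, 0.3892, 0.1468]
tool_rot: [-3.141, -0.001, 3.02]
contact_force: [-0.8, -0.3, -1.5]
opening: 0.0177
```

Run:
```python
from h import *
st();print(c2w(-192,65));d(*c2w(-192,65),.14,np.pi+TH)
```

```text
t 27.73 pos [0.4782 0.3892 0.1468] rot [-3.1406e+00 -1.4000e-03  3.0203e+00] F [-0.8 -0.3 -1.5] open 0.0177 q6 -0.89
[0.43328861 0.09778305]
x 0.0093 y -0.2947 z 0.0071 wx -0.05 wy -0.09 wz -10.6
```

>>> move_arm(deltas=[{"x": 0.009, "y": -0.08, "z": 0, "wx": 0, "wy": 0, "wz": -3, "hand": 0}, {"x": 0.009, "y": -0.13, "z": 0, "wx": 0, "wy": 0, "wz": -5, "hand": 0}, {"x": 0.009, "y": -0.18, "z": 0, "wx": 0, "wy": 0, "wz": -7, "hand": 0}, {"x": 0.009, "y": -0.23, "z": 0, "wx": 0, "wy": 0, "wz": -9, "hand": 0}, {"x": 0.009, "y": -0.27, "z": 0, "wx": 0, "wy": 0, "wz": -10.6, "hand": 0}, {"x": 0.009, "y": -0.295, "z": 0, "wx": 0, "wy": 0, "wz": -10.6, "hand": 0}, {"x": 0.009, "y": -0.295, "z": 0.05, "wx": 0, "wy": 0, "wz": -10.6, "hand": 0}, {"x": 0.009, "y": -0.295, "z": 0.06, "wx": 0, "wy": 0, "wz": -10.6, "hand": 0}])

```text
time: 28.72
tool_pos: [0.431, 0.0974, 0.0845]
tool_rot: [3.141, -0.009, -3.079]
contact_force: [-0.0, 0.6, -1.4]
opening: 0.0177
```

>>> move_arm(deltas=[{"x": 0, "y": 0, "z": 0, "wx": 0, "wy": 0, "wz": 0, "hand": 0}, {"x": 0, "y": 0, "z": 0, "wx": 0, "wy": 0, "wz": 0, "hand": 0}])

```text
time: 28.98
tool_pos: [0.4348, 0.0983, 0.0886]
tool_rot: [3.141, 0.001, -3.077]
contact_force: [-0.4, 0.4, 0.0]
opening: 0.0177
```

Run:
```python
from h import *
st();d(*c2w(-192,65),.025,np.pi+TH)
a=snap("scene");b=snap("top")
B=cv2.resize(b[185:285,240:340],None,fx=4,fy=4,interpolation=cv2.INTER_CUBIC)
A=cv2.resize(a[110:210,280:380],None,fx=4,fy=4,interpolation=cv2.INTER_CUBIC)
cv2.imwrite("pics/r3.png",cv2.convertScaleAbs(np.hstack([A,B]),alpha=1.5))
```

```text
t 28.98 pos [0.4348 0.0983 0.0886] rot [ 3.1413e+00  1.3000e-03 -3.0771e+00] F [-0.4  0.4  0. ] open 0.0177 q6 -1.59
x 0.0017 y -0.0004 z 0.0636 wx 0.01 wy 0.08 wz 0.1
```

View pics/r3.png

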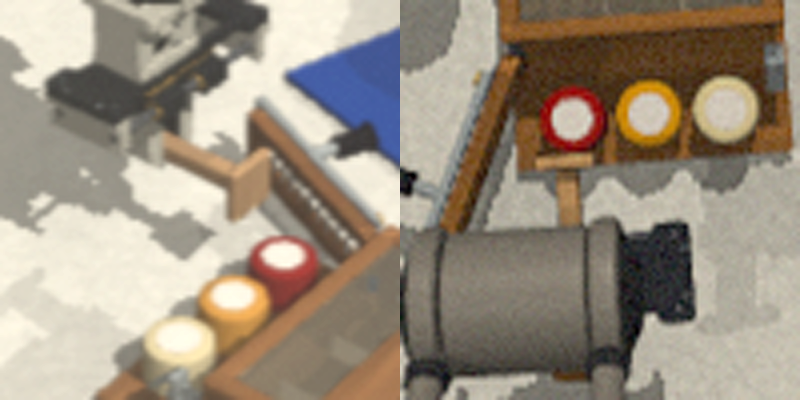

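Run:
```python
from h import *
s=monitor.observe();t=w2c(s["tool_pos"])
for n,u,v in(("top",240+(562-400)/4-.4,185+154/4-.4),("top",240+(562-400)/4-.4,185+157/4-.4)):
    print("tool",t,"face",w2c(ray(n,u,v,s["tool_pos"][2]-.0088+.046)))
# scene: blade top front corner(s): left crop (270,150) and (232,178)
for u,v in((270,152),(231,178)): print("scene",w2c(ray("scene",280+u/4-.4,110+v/4-.4,s["tool_pos"][2]-.0088+.046)))
```

```text
tool [-190.4   65.4] face [-96.8  66.7]
tool [-190.4   65.4] face [-99.1  66.9]
scene [-97.3  84.9]
scene [-99.9  39.4]
```

>>> move_arm(deltas=[{"x": 0.006, "y": 0, "z": 0.02, "wx": 0, "wy": 0, "wz": 0, "hand": 0}, {"x": 0.006, "y": 0, "z": 0.045, "wx": 0, "wy": 0, "wz": 0, "hand": 0}, {"x": 0.006, "y": 0, "z": 0.064, "wx": 0, "wy": 0, "wz": 0, "hand": 0}, {"x": 0.006, "y": 0, "z": 0.064, "wx": 0, "wy": 0, "wz": 0, "hand": 0}, {"x": 0.006, "y": 0, "z": 0.064, "wx": 0, "wy": 0, "wz": 0, "hand": 0}])

```text
time: 29.7
tool_pos: [0.4289, 0.0977, 0.0247]
tool_rot: [3.141, 0.002, -3.078]
contact_force: [0.6, 0.0, -0.6]
opening: 0.0178
```

```bash
cat >> h.py <<'E'
def rk(): s=monitor.observe();st();print("tool case",w2c(s["tool_pos"]),"face x",w2c(s["tool_pos"])[0]+92,"dyaw",round((s["tool_rot"][2]-TH)%np.pi,4))
E
python3 - <<'E'
from h import *
rk()
E
```

```text
t 29.70 pos [0.4289 0.0977 0.0247] rot [ 3.1413e+00  1.7000e-03 -3.0776e+00] F [ 0.6  0.  -0.6] open 0.0178 q6 -1.59
tool case [-196.4   65.2] face x -104.4 dyaw 0.001
```

>>> move_arm(deltas=[{"x": -0.006, "y": 0, "z": 0, "wx": 0, "wy": 0, "wz": 0, "hand": 0}, {"x": -0.01, "y": 0, "z": 0, "wx": 0, "wy": 0, "wz": 0, "hand": 0}, {"x": -0.014, "y": 0, "z": 0, "wx": 0, "wy": 0, "wz": 0, "hand": 0}, {"x": -0.019, "y": 0, "z": 0, "wx": 0, "wy": 0, "wz": 0, "hand": 0}, {"x": -0.024, "y": 0, "z": 0, "wx": 0, "wy": 0, "wz": 0, "hand": 0}, {"x": -0.029, "y": 0, "z": 0, "wx": 0, "wy": 0, "wz": 0, "hand": 0}, {"x": -0.034, "y": 0, "z": 0, "wx": 0, "wy": 0, "wz": 0, "hand": 0}, {"x": -0.039, "y": 0, "z": 0, "wx": 0, "wy": 0, "wz": 0, "hand": 0}])

```text
time: 30.7
tool_pos: [0.4675, 0.1001, 0.0237]
tool_rot: [3.141, 0.0, -3.078]
contact_force: [-0.7, -0.4, -0.7]
opening: 0.0177
```

Run:
```python
from h import *
rk();print(w2c(top("top",0,(*c2w(-37,65),.052),9)),w2c(top("scene",0,(*c2w(-37,65),.052),9)))
```

```text
t 30.70 pos [0.4675 0.1001 0.0237] rot [ 3.1413  0.     -3.0779] F [-0.7 -0.4 -0.7] open 0.0177 q6 -1.58
tool case [-157.8   65.1] face x -65.80000000000001 dyaw 0.0007
top [281.8 206.5] 70 [0.5852 0.108  0.052 ]
scene [357.5 176.9] 54 [0.5869 0.1066 0.052 ]
[-39.7  65.6] [-38.1  64.2]
```

>>> move_arm(deltas=[{"x": -0.005, "y": 0, "z": 0, "wx": 0, "wy": 0, "wz": 0, "hand": 0}, {"x": -0.01, "y": 0, "z": 0, "wx": 0, "wy": 0, "wz": 0, "hand": 0}, {"x": -0.015, "y": 0, "z": 0, "wx": 0, "wy": 0, "wz": 0, "hand": 0}, {"x": -0.02, "y": 0, "z": 0, "wx": 0, "wy": 0, "wz": 0, "hand": 0}, {"x": -0.025, "y": 0, "z": 0, "wx": 0, "wy": 0, "wz": 0, "hand": 0}, {"x": -0.03, "y": 0, "z": 0, "wx": 0, "wy": 0, "wz": 0, "hand": 0}, {"x": -0.035, "y": 0, "z": 0, "wx": 0, "wy": 0, "wz": 0, "hand": 0}, {"x": -0.04, "y": 0, "z": 0, "wx": 0, "wy": 0, "wz": 0, "hand": 0}])

```text
time: 31.8
tool_pos: [0.5074, 0.1026, 0.0238]
tool_rot: [3.141, 0.0, -3.078]
contact_force: [-1.2, -0.1, -1.6]
opening: 0.0174
```

>>> move_arm(deltas=[{"x": -0.005, "y": 0, "z": 0, "wx": 0, "wy": 0, "wz": 0, "hand": 0}, {"x": -0.01, "y": 0, "z": 0, "wx": 0, "wy": 0, "wz": 0, "hand": 0}, {"x": -0.015, "y": 0, "z": 0, "wx": 0, "wy": 0, "wz": 0, "hand": 0}, {"x": -0.02, "y": 0, "z": 0, "wx": 0, "wy": 0, "wz": 0, "hand": 0}, {"x": -0.025, "y": 0, "z": 0, "wx": 0, "wy": 0, "wz": 0, "hand": 0}, {"x": -0.03, "y": 0, "z": 0, "wx": 0, "wy": 0, "wz": 0, "hand": 0}, {"x": -0.035, "y": 0, "z": 0, "wx": 0, "wy": 0, "wz": 0, "hand": 0}, {"x": -0.04, "y": 0, "z": 0, "wx": 0, "wy": 0, "wz": 0, "hand": 0}])

```text
time: 32.8
tool_pos: [0.5473, 0.1052, 0.0238]
tool_rot: [3.141, 0.0, -3.078]
contact_force: [-0.6, -0.1, -1.1]
opening: 0.0178
```

>>> move_arm(deltas=[{"x": -0.002, "y": 0, "z": 0, "wx": 0, "wy": 0, "wz": 0, "hand": 0}, {"x": -0.003, "y": 0, "z": 0, "wx": 0, "wy": 0, "wz": 0, "hand": 0}, {"x": -0.004, "y": 0, "z": 0, "wx": 0, "wy": 0, "wz": 0, "hand": 0}, {"x": -0.005, "y": 0, "z": 0, "wx": 0, "wy": 0, "wz": 0, "hand": 0}])

```text
time: 33.3
tool_pos: [0.5519, 0.1055, 0.0238]
tool_rot: [3.141, -0.0, -3.078]
contact_force: [-0.4, -0.1, -0.3]
opening: 0.0178
```

Run:
```python
from h import *
rk();X=(*c2w(47,65),.052)
for n in("top","scene"):
    im=snap(n);p=proj(n,X).round().astype(int);print(p);h=cv2.cvtColor(im,cv2.COLOR_BGR2HSV)
    if n=="top": A=cv2.resize(im[145:225,250:345],None,fx=4,fy=4,interpolation=cv2.INTER_CUBIC)
    else: B=cv2.resize(im[140:220,320:415],None,fx=4,fy=4,interpolation=cv2.INTER_CUBIC)
cv2.imwrite("pics/l0.png",cv2.convertScaleAbs(np.hstack([B,A]),alpha=1.6))
```

```text
t 33.30 pos [0.5519 0.1055 0.0238] rot [ 3.1413 -0.     -3.0778] F [-0.4 -0.1 -0.3] open 0.0178 q6 -1.58
tool case [-73.1  65.2] face x 18.900000000000006 dyaw 0.0008
[280 181]
[380 188]
```

View pics/l0.png

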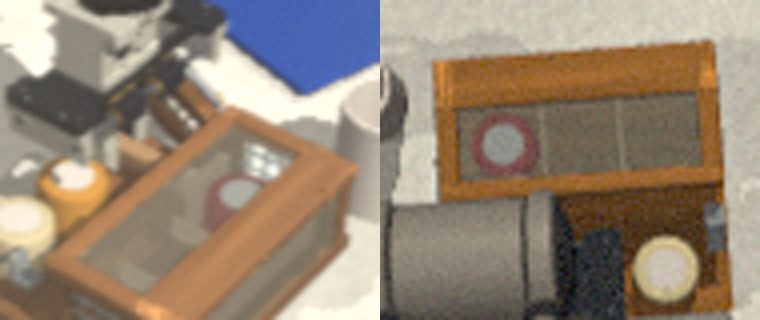

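Red is in the left lane under the clear panel, white top at crop (503,144). Now gentle 1 mm taps with the grip lowered to 10 N, so the rake slips before it can push too hard.

>>> move_arm(deltas=[{"x": -0.001, "y": 0, "z": 0, "wx": 0, "wy": 0, "wz": 0, "hand": 0}, {"x": -0.002, "y": 0, "z": 0, "wx": 0, "wy": 0, "wz": 0, "hand": 0}, {"x": -0.003, "y": 0, "z": 0, "wx": 0, "wy": 0, "wz": 0, "hand": 0}, {"x": -0.004, "y": 0, "z": 0, "wx": 0, "wy": 0, "wz": 0, "hand": 0}, {"x": -0.005, "y": 0, "z": 0, "wx": 0, "wy": 0, "wz": 0, "hand": 0}, {"x": -0.0055, "y": 0, "z": 0, "wx": 0, "wy": 0, "wz": 0, "hand": 0}, {"x": -0.006, "y": 0, "z": 0, "wx": 0, "wy": 0, "wz": 0, "hand": 0}, {"x": -0.006, "y": 0, "z": 0, "wx": 0, "wy": 0, "wz": 0, "hand": 0}], grip_force=10)

```text
time: 34.4
tool_pos: [0.558, 0.1058, 0.0238]
tool_rot: [3.141, 0.0, -3.078]
contact_force: [-0.7, -0.9, -0.5]
opening: 0.0182
```

```bash
cat >> h.py <<'E'
def seen(x,y,r=9):
    "white top of a cheese seen through the lid, both views, case mm"
    X=(*c2w(x,y),.052)
    for n in("top","scene"):
        im=cv2.GaussianBlur(snap(n),(3,3),0);p=proj(n,X);h=cv2.cvtColor(im,cv2.COLOR_BGR2HSV)
        m=np.zeros(im.shape[:2],np.uint8);cv2.circle(m,tuple(int(v) for v in p.round()),r,255,-1)
        v=h[:,:,2].astype(float)-0.6*h[:,:,1]; t=np.percentile(v[m>0],[10,97]);w=((v>t.mean())&(m>0)).astype(np.uint8)
        nl,lab,stt,cen=cv2.connectedComponentsWithStats(w);i=1+np.argmax(stt[1:,4]);print(n,cen[i].round(1),stt[i,4],w2c(ray(n,*cen[i],.052)))
E
python3 - <<'E'
from h import *
rk();seen(53,65)
E
```

```text
t 34.40 pos [0.558  0.1058 0.0238] rot [ 3.1413e+00  2.0000e-04 -3.0778e+00] F [-0.7 -0.9 -0.5] open 0.0182 q6 -1.58
tool case [-67.   65.2] face x 25.0 dyaw 0.0008
top [280.2 178.6] 80 [53.9 64.9]
scene [382.  185.2] 59 [44.4 79.1]
```

>>> move_arm(deltas=[{"x": -0.0005, "y": 0, "z": 0, "wx": 0, "wy": 0, "wz": 0, "hand": 0}, {"x": -0.001, "y": 0, "z": 0, "wx": 0, "wy": 0, "wz": 0, "hand": 0}, {"x": -0.001, "y": 0, "z": 0, "wx": 0, "wy": 0, "wz": 0, "hand": 0}])

```text
time: 34.88
tool_pos: [0.559, 0.1059, 0.0238]
tool_rot: [3.141, 0.0, -3.078]
contact_force: [-1.1, -0.3, -0.9]
opening: 0.0178
```

>>> move_arm(deltas=[{"x": -0.0005, "y": 0, "z": 0, "wx": 0, "wy": 0, "wz": 0, "hand": 0}, {"x": -0.001, "y": 0, "z": 0, "wx": 0, "wy": 0, "wz": 0, "hand": 0}, {"x": -0.001, "y": 0, "z": 0, "wx": 0, "wy": 0, "wz": 0, "hand": 0}])

```text
time: 35.25
tool_pos: [0.56, 0.106, 0.0238]
tool_rot: [3.141, 0.0, -3.078]
contact_force: [-1.1, -0.6, -0.9]
opening: 0.0181
```

>>> move_arm(deltas=[{"x": -0.0005, "y": 0, "z": 0, "wx": 0, "wy": 0, "wz": 0, "hand": 0}, {"x": -0.0005, "y": 0, "z": 0, "wx": 0, "wy": 0, "wz": 0, "hand": 0}])

```text
time: 35.5
tool_pos: [0.5603, 0.106, 0.0238]
tool_rot: [3.141, -0.0, -3.078]
contact_force: [-0.5, -0.3, -1.0]
opening: 0.0178
```

Run:
```python
from h import *
rk();seen(55,65)
```

```text
t 35.50 pos [0.5603 0.106  0.0238] rot [ 3.1413e+00 -2.0000e-04 -3.0778e+00] F [-0.5 -0.3 -1. ] open 0.0178 q6 -1.58
tool case [-64.7  65.2] face x 27.299999999999997 dyaw 0.0008
top [280.3 178. ] 88 [55.8 64.5]
scene [382.4 184.9] 55 [44.5 81.2]
```

>>> move_arm(deltas=[{"x": -0.0005, "y": 0, "z": 0, "wx": 0, "wy": 0, "wz": 0, "hand": 0}, {"x": -0.0005, "y": 0, "z": 0, "wx": 0, "wy": 0, "wz": 0, "hand": 0}])

```text
time: 35.85
tool_pos: [0.5604, 0.106, 0.0237]
tool_rot: [3.141, -0.001, -3.078]
contact_force: [-4.8, -0.0, -0.0]
opening: 0.0177
```

>>> move_arm(deltas=[{"x": -0.0005, "y": 0, "z": 0, "wx": 0, "wy": 0, "wz": 0, "hand": 0}, {"x": -0.0005, "y": 0, "z": 0, "wx": 0, "wy": 0, "wz": 0, "hand": 0}])

```text
time: 36.1
tool_pos: [0.5604, 0.1061, 0.0235]
tool_rot: [3.141, -0.002, -3.078]
contact_force: [-5.9, -0.4, 1.6]
opening: 0.0177
```

>>> move_arm(deltas=[{"x": -0.0005, "y": 0, "z": 0, "wx": 0, "wy": 0, "wz": 0, "hand": 0}, {"x": -0.0005, "y": 0, "z": 0, "wx": 0, "wy": 0, "wz": 0, "hand": 0}])

```text
time: 36.35
tool_pos: [0.5604, 0.1061, 0.0234]
tool_rot: [3.141, -0.003, -3.078]
contact_force: [-7.0, -0.5, 1.1]
opening: 0.0182
```

Run:
```python
from h import *
rk();seen(55,65)
```

```text
t 36.35 pos [0.5604 0.1061 0.0234] rot [ 3.1412 -0.0035 -3.0777] F [-7.  -0.5  1.1] open 0.0182 q6 -1.58
tool case [-64.6  65.3] face x 27.400000000000006 dyaw 0.0009
top [280.2 178. ] 85 [55.6 64.8]
scene [382.5 184.9] 53 [44.6 81.5]
```

Red is home: the force rose to 7 N at tool case x -64.6 and its top reads 55.6. Retract and shift behind gold.

>>> move_arm(deltas=[{"x": 0.005, "y": 0, "z": 0, "wx": 0, "wy": 0, "wz": 0, "hand": 0}, {"x": 0.025, "y": 0, "z": 0, "wx": 0, "wy": 0, "wz": 0, "hand": 0}, {"x": 0.055, "y": 0, "z": 0, "wx": 0, "wy": 0, "wz": 0, "hand": 0}, {"x": 0.085, "y": 0, "z": 0, "wx": 0, "wy": 0, "wz": 0, "hand": 0}, {"x": 0.115, "y": 0, "z": 0, "wx": 0, "wy": 0, "wz": 0, "hand": 0}, {"x": 0.139, "y": 0, "z": 0, "wx": 0, "wy": 0, "wz": 0, "hand": 0}, {"x": 0.139, "y": 0, "z": 0, "wx": 0, "wy": 0, "wz": 0, "hand": 0}, {"x": 0.139, "y": 0, "z": 0, "wx": 0, "wy": 0, "wz": 0, "hand": 0}], grip_force=20)

```text
time: 37.45
tool_pos: [0.4251, 0.0973, 0.0243]
tool_rot: [3.141, 0.003, -3.078]
contact_force: [0.3, 0.3, -0.2]
opening: 0.0178
```

>>> move_arm(deltas=[{"x": 0, "y": -0.02, "z": 0, "wx": 0, "wy": 0, "wz": 0, "hand": 0}, {"x": 0, "y": -0.045, "z": 0, "wx": 0, "wy": 0, "wz": 0, "hand": 0}, {"x": 0, "y": -0.065, "z": 0, "wx": 0, "wy": 0, "wz": 0, "hand": 0}, {"x": 0, "y": -0.065, "z": 0, "wx": 0, "wy": 0, "wz": 0, "hand": 0}, {"x": 0, "y": -0.065, "z": 0, "wx": 0, "wy": 0, "wz": 0, "hand": 0}])

```text
time: 38.08
tool_pos: [0.428, 0.0326, 0.0238]
tool_rot: [3.141, 0.001, -3.078]
contact_force: [-0.0, 0.0, -1.5]
opening: 0.0179
```

Run:
```python
from h import *
rk();seen(55,65);seen(-66,0);seen(-66,-67)
```

```text
t 38.08 pos [0.428  0.0326 0.0238] rot [ 3.1413e+00  8.0000e-04 -3.0782e+00] F [-0.   0.  -1.5] open 0.0179 q6 -1.74
tool case [-201.4    0.3] face x -109.4 dyaw 0.0004
top [280.3 178. ] 89 [55.8 64.5]
scene [382.4 184.9] 54 [44.5 81.2]
top [301.9 213. ] 96 [-66.    0.8]
scene [337.5 181.4] 111 [-72.9   7.2]
top [321.  211.9] 182 [-67.  -62.7]
scene [324.2 194.7] 140 [-65.1 -66.3]
```

>>> move_arm(deltas=[{"x": -0.006, "y": 0, "z": 0, "wx": 0, "wy": 0, "wz": 0, "hand": 0}, {"x": -0.012, "y": 0, "z": 0, "wx": 0, "wy": 0, "wz": 0, "hand": 0}, {"x": -0.016, "y": 0, "z": 0, "wx": 0, "wy": 0, "wz": 0, "hand": 0}, {"x": -0.02, "y": 0, "z": 0, "wx": 0, "wy": 0, "wz": 0, "hand": 0}, {"x": -0.025, "y": 0, "z": 0, "wx": 0, "wy": 0, "wz": 0, "hand": 0}, {"x": -0.03, "y": 0, "z": 0, "wx": 0, "wy": 0, "wz": 0, "hand": 0}, {"x": -0.035, "y": 0, "z": 0, "wx": 0, "wy": 0, "wz": 0, "hand": 0}, {"x": -0.04, "y": 0, "z": 0, "wx": 0, "wy": 0, "wz": 0, "hand": 0}])

```text
time: 39.38
tool_pos: [0.4676, 0.0349, 0.0237]
tool_rot: [3.141, 0.0, -3.078]
contact_force: [-1.1, 0.1, -1.2]
opening: 0.0178
```

>>> move_arm(deltas=[{"x": -0.005, "y": 0, "z": 0, "wx": 0, "wy": 0, "wz": 0, "hand": 0}, {"x": -0.01, "y": 0, "z": 0, "wx": 0, "wy": 0, "wz": 0, "hand": 0}, {"x": -0.015, "y": 0, "z": 0, "wx": 0, "wy": 0, "wz": 0, "hand": 0}, {"x": -0.02, "y": 0, "z": 0, "wx": 0, "wy": 0, "wz": 0, "hand": 0}, {"x": -0.025, "y": 0, "z": 0, "wx": 0, "wy": 0, "wz": 0, "hand": 0}, {"x": -0.03, "y": 0, "z": 0, "wx": 0, "wy": 0, "wz": 0, "hand": 0}, {"x": -0.035, "y": 0, "z": 0, "wx": 0, "wy": 0, "wz": 0, "hand": 0}, {"x": -0.04, "y": 0, "z": 0, "wx": 0, "wy": 0, "wz": 0, "hand": 0}])

```text
time: 40.38
tool_pos: [0.5075, 0.0375, 0.0238]
tool_rot: [3.141, 0.0, -3.078]
contact_force: [-0.5, 0.3, -0.8]
opening: 0.0175
```

>>> move_arm(deltas=[{"x": -0.005, "y": 0, "z": 0, "wx": 0, "wy": 0, "wz": 0, "hand": 0}, {"x": -0.01, "y": 0, "z": 0, "wx": 0, "wy": 0, "wz": 0, "hand": 0}, {"x": -0.015, "y": 0, "z": 0, "wx": 0, "wy": 0, "wz": 0, "hand": 0}, {"x": -0.02, "y": 0, "z": 0, "wx": 0, "wy": 0, "wz": 0, "hand": 0}, {"x": -0.025, "y": 0, "z": 0, "wx": 0, "wy": 0, "wz": 0, "hand": 0}, {"x": -0.03, "y": 0, "z": 0, "wx": 0, "wy": 0, "wz": 0, "hand": 0}, {"x": -0.035, "y": 0, "z": 0, "wx": 0, "wy": 0, "wz": 0, "hand": 0}, {"x": -0.04, "y": 0, "z": 0, "wx": 0, "wy": 0, "wz": 0, "hand": 0}])

```text
time: 41.38
tool_pos: [0.5474, 0.0401, 0.0238]
tool_rot: [3.141, 0.0, -3.078]
contact_force: [-0.3, 0.4, -0.1]
opening: 0.0175
```

Run:
```python
from h import *
rk();seen(38,0)
```

```text
t 41.38 pos [0.5474 0.0401 0.0238] rot [ 3.1413  0.     -3.0778] F [-0.3  0.4 -0.1] open 0.0175 q6 -1.70
tool case [-81.7   0.2] face x 10.299999999999997 dyaw 0.0008
top [299.6 181.7] 88 [38.7  1.2]
scene [365.4 197.8] 76 [38.7  0.2]
```

>>> move_arm(deltas=[{"x": -0.003, "y": 0, "z": 0, "wx": 0, "wy": 0, "wz": 0, "hand": 0}, {"x": -0.006, "y": 0, "z": 0, "wx": 0, "wy": 0, "wz": 0, "hand": 0}, {"x": -0.008, "y": 0, "z": 0, "wx": 0, "wy": 0, "wz": 0, "hand": 0}, {"x": -0.01, "y": 0, "z": 0, "wx": 0, "wy": 0, "wz": 0, "hand": 0}, {"x": -0.012, "y": 0, "z": 0, "wx": 0, "wy": 0, "wz": 0, "hand": 0}, {"x": -0.013, "y": 0, "z": 0, "wx": 0, "wy": 0, "wz": 0, "hand": 0}, {"x": -0.014, "y": 0, "z": 0, "wx": 0, "wy": 0, "wz": 0, "hand": 0}, {"x": -0.0145, "y": 0, "z": 0, "wx": 0, "wy": 0, "wz": 0, "hand": 0}], grip_force=10)

```text
time: 42.48
tool_pos: [0.5616, 0.041, 0.0238]
tool_rot: [3.141, 0.0, -3.078]
contact_force: [-0.9, 0.7, -0.4]
opening: 0.0185
```

>>> move_arm(deltas=[{"x": -0.0005, "y": 0, "z": 0, "wx": 0, "wy": 0, "wz": 0, "hand": 0}, {"x": -0.001, "y": 0, "z": 0, "wx": 0, "wy": 0, "wz": 0, "hand": 0}, {"x": -0.001, "y": 0, "z": 0, "wx": 0, "wy": 0, "wz": 0, "hand": 0}])

```text
time: 42.85
tool_pos: [0.5627, 0.041, 0.0238]
tool_rot: [3.141, 0.0, -3.078]
contact_force: [-0.8, 0.3, -0.6]
opening: 0.018
```

>>> move_arm(deltas=[{"x": -0.0005, "y": 0, "z": 0, "wx": 0, "wy": 0, "wz": 0, "hand": 0}, {"x": -0.001, "y": 0, "z": 0, "wx": 0, "wy": 0, "wz": 0, "hand": 0}, {"x": -0.001, "y": 0, "z": 0, "wx": 0, "wy": 0, "wz": 0, "hand": 0}])

```text
time: 43.22
tool_pos: [0.5637, 0.0411, 0.0238]
tool_rot: [3.141, 0.0, -3.078]
contact_force: [-0.3, -0.5, -1.2]
opening: 0.0179
```

>>> move_arm(deltas=[{"x": -0.0005, "y": 0, "z": 0, "wx": 0, "wy": 0, "wz": 0, "hand": 0}, {"x": -0.0005, "y": 0, "z": 0, "wx": 0, "wy": 0, "wz": 0, "hand": 0}])

```text
time: 43.48
tool_pos: [0.5641, 0.0411, 0.0238]
tool_rot: [3.141, 0.0, -3.078]
contact_force: [-0.5, -1.1, -1.6]
opening: 0.0177
```

Run:
```python
from h import *
rk();seen(55,0)
```

```text
t 43.48 pos [0.5641 0.0411 0.0238] rot [ 3.1413e+00  2.0000e-04 -3.0778e+00] F [-0.5 -1.1 -1.6] open 0.0177 q6 -1.70
tool case [-65.    0.2] face x 27.0 dyaw 0.0008
top [299.2 176.7] 80 [55.6  1.2]
scene [367.9 198.9] 42 [47.1  1.2]
```

Half-millimetre taps until the force shows.

>>> move_arm(deltas=[{"x": -0.0005, "y": 0, "z": 0, "wx": 0, "wy": 0, "wz": 0, "hand": 0}, {"x": -0.0005, "y": 0, "z": 0, "wx": 0, "wy": 0, "wz": 0, "hand": 0}])

```text
time: 43.82
tool_pos: [0.5643, 0.0412, 0.0237]
tool_rot: [3.141, -0.0, -3.078]
contact_force: [-1.9, -0.5, -0.0]
opening: 0.0184
```

>>> move_arm(deltas=[{"x": -0.0005, "y": 0, "z": 0, "wx": 0, "wy": 0, "wz": 0, "hand": 0}, {"x": -0.0005, "y": 0, "z": 0, "wx": 0, "wy": 0, "wz": 0, "hand": 0}])

```text
time: 44.08
tool_pos: [0.5644, 0.0412, 0.0236]
tool_rot: [3.141, -0.001, -3.078]
contact_force: [-5.2, -1.5, 1.1]
opening: 0.018
```

>>> move_arm(deltas=[{"x": -0.0005, "y": 0, "z": 0, "wx": 0, "wy": 0, "wz": 0, "hand": 0}, {"x": -0.0005, "y": 0, "z": 0, "wx": 0, "wy": 0, "wz": 0, "hand": 0}])

```text
time: 44.32
tool_pos: [0.5644, 0.0413, 0.0235]
tool_rot: [3.141, -0.003, -3.078]
contact_force: [-6.7, -0.5, 2.2]
opening: 0.0181
```

Run:
```python
from h import *
rk();seen(55,0)
```

```text
t 44.33 pos [0.5644 0.0413 0.0235] rot [ 3.1411e+00 -2.6000e-03 -3.0777e+00] F [-6.7 -0.5  2.2] open 0.0181 q6 -1.70
tool case [-64.7   0.3] face x 27.299999999999997 dyaw 0.0009
top [299.2 176.5] 81 [56.1  1.3]
scene [367.9 198.9] 42 [47.1  1.2]
```

Gold is home. Next, ivory.

>>> move_arm(deltas=[{"x": 0.005, "y": 0, "z": 0, "wx": 0, "wy": 0, "wz": 0, "hand": 0}, {"x": 0.025, "y": 0, "z": 0, "wx": 0, "wy": 0, "wz": 0, "hand": 0}, {"x": 0.055, "y": 0, "z": 0, "wx": 0, "wy": 0, "wz": 0, "hand": 0}, {"x": 0.085, "y": 0, "z": 0, "wx": 0, "wy": 0, "wz": 0, "hand": 0}, {"x": 0.115, "y": 0, "z": 0, "wx": 0, "wy": 0, "wz": 0, "hand": 0}, {"x": 0.139, "y": 0, "z": 0, "wx": 0, "wy": 0, "wz": 0, "hand": 0}, {"x": 0.139, "y": 0, "z": 0, "wx": 0, "wy": 0, "wz": 0, "hand": 0}, {"x": 0.139, "y": 0, "z": 0, "wx": 0, "wy": 0, "wz": 0, "hand": 0}], grip_force=20)

```text
time: 45.42
tool_pos: [0.4287, 0.0322, 0.0242]
tool_rot: [-3.141, 0.003, -3.078]
contact_force: [0.1, -0.7, -1.1]
opening: 0.018
```

>>> move_arm(deltas=[{"x": 0, "y": -0.02, "z": 0, "wx": 0, "wy": 0, "wz": 0, "hand": 0}, {"x": 0, "y": -0.045, "z": 0, "wx": 0, "wy": 0, "wz": 0, "hand": 0}, {"x": 0, "y": -0.066, "z": 0, "wx": 0, "wy": 0, "wz": 0, "hand": 0}, {"x": 0, "y": -0.066, "z": 0, "wx": 0, "wy": 0, "wz": 0, "hand": 0}, {"x": 0, "y": -0.066, "z": 0, "wx": 0, "wy": 0, "wz": 0, "hand": 0}])

```text
time: 46.05
tool_pos: [0.4316, -0.0332, 0.0237]
tool_rot: [3.141, 0.001, -3.078]
contact_force: [0.1, -0.3, -0.9]
opening: 0.0182
```

Run:
```python
from h import *
rk();seen(55,65);seen(55,0);seen(-66,-66,6)
b=snap("top");a=snap("scene")
B=cv2.resize(b[145:245,250:350],None,fx=4,fy=4,interpolation=cv2.INTER_CUBIC)
A=cv2.resize(a[120:220,290:390],None,fx=4,fy=4,interpolation=cv2.INTER_CUBIC)
cv2.imwrite("pics/l2.png",cv2.convertScaleAbs(np.hstack([A,B]),alpha=1.6))
```

```text
t 46.05 pos [ 0.4316 -0.0332  0.0237] rot [ 3.1413e+00  6.0000e-04 -3.0780e+00] F [ 0.1 -0.3 -0.9] open 0.0182 q6 -1.89
tool case [-201.9  -65.7] face x -109.9 dyaw 0.0006
top [280.3 178. ] 89 [55.9 64.6]
scene [382.6 184.8] 52 [44.7 81.7]
top [299.3 176.6] 82 [55.8  0.9]
scene [367.9 198.9] 42 [47.1  1.2]
top [321.1 211.7] 74 [-66.6 -62.8]
scene [324.4 194. ] 64 [-66.8 -63.7]
```

View pics/l2.png

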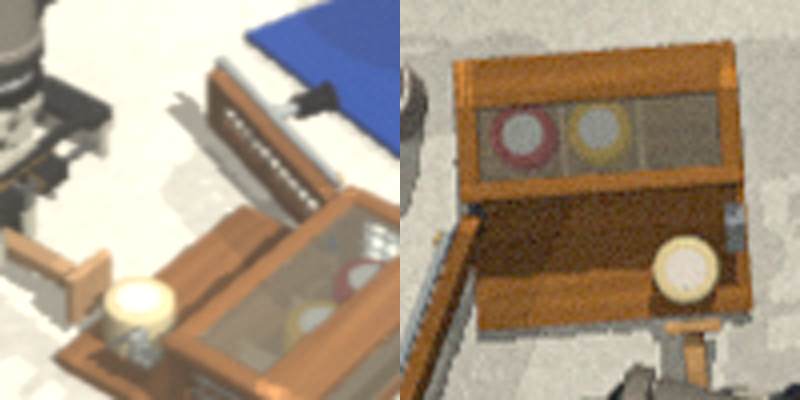

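Red and gold are seated under the lid. Ivory stands at crop (686,270) with the rake aligned behind it. Push.

>>> move_arm(deltas=[{"x": -0.006, "y": 0, "z": 0, "wx": 0, "wy": 0, "wz": 0, "hand": 0}, {"x": -0.012, "y": 0, "z": 0, "wx": 0, "wy": 0, "wz": 0, "hand": 0}, {"x": -0.016, "y": 0, "z": 0, "wx": 0, "wy": 0, "wz": 0, "hand": 0}, {"x": -0.02, "y": 0, "z": 0, "wx": 0, "wy": 0, "wz": 0, "hand": 0}, {"x": -0.025, "y": 0, "z": 0, "wx": 0, "wy": 0, "wz": 0, "hand": 0}, {"x": -0.03, "y": 0, "z": 0, "wx": 0, "wy": 0, "wz": 0, "hand": 0}, {"x": -0.035, "y": 0, "z": 0, "wx": 0, "wy": 0, "wz": 0, "hand": 0}, {"x": -0.04, "y": 0, "z": 0, "wx": 0, "wy": 0, "wz": 0, "hand": 0}])

```text
time: 47.45
tool_pos: [0.4713, -0.0309, 0.0237]
tool_rot: [3.141, 0.0, -3.078]
contact_force: [-0.9, -0.5, -0.2]
opening: 0.0176
```

>>> move_arm(deltas=[{"x": -0.004, "y": 0, "z": 0, "wx": 0, "wy": 0, "wz": 0, "hand": 0}, {"x": -0.008, "y": 0, "z": 0, "wx": 0, "wy": 0, "wz": 0, "hand": 0}, {"x": -0.012, "y": 0, "z": 0, "wx": 0, "wy": 0, "wz": 0, "hand": 0}, {"x": -0.016, "y": 0, "z": 0, "wx": 0, "wy": 0, "wz": 0, "hand": 0}, {"x": -0.02, "y": 0, "z": 0, "wx": 0, "wy": 0, "wz": 0, "hand": 0}, {"x": -0.024, "y": 0, "z": 0, "wx": 0, "wy": 0, "wz": 0, "hand": 0}, {"x": -0.028, "y": 0, "z": 0, "wx": 0, "wy": 0, "wz": 0, "hand": 0}, {"x": -0.032, "y": 0, "z": 0, "wx": 0, "wy": 0, "wz": 0, "hand": 0}], grip_force=12)

```text
time: 48.45
tool_pos: [0.5032, -0.0289, 0.0237]
tool_rot: [3.141, 0.0, -3.078]
contact_force: [-0.7, 0.1, -0.9]
opening: 0.0178
```

Run:
```python
from h import *
rk();seen(-10,-66,6)
```

```text
t 48.45 pos [ 0.5032 -0.0289  0.0237] rot [ 3.1413  0.     -3.0779] F [-0.7  0.1 -0.9] open 0.0178 q6 -1.84
tool case [-130.3  -65.8] face x -38.30000000000001 dyaw 0.0007
top [320.7 195.9] 88 [-14.  -65.4]
scene [342.8 203.8] 20 [  2.8 -62.6]
```

>>> move_arm(deltas=[{"x": -0.005, "y": 0, "z": 0, "wx": 0, "wy": 0, "wz": 0, "hand": 0}, {"x": -0.01, "y": 0, "z": 0, "wx": 0, "wy": 0, "wz": 0, "hand": 0}, {"x": -0.015, "y": 0, "z": 0, "wx": 0, "wy": 0, "wz": 0, "hand": 0}, {"x": -0.02, "y": 0, "z": 0, "wx": 0, "wy": 0, "wz": 0, "hand": 0}, {"x": -0.025, "y": 0, "z": 0, "wx": 0, "wy": 0, "wz": 0, "hand": 0}, {"x": -0.03, "y": 0, "z": 0, "wx": 0, "wy": 0, "wz": 0, "hand": 0}, {"x": -0.035, "y": 0, "z": 0, "wx": 0, "wy": 0, "wz": 0, "hand": 0}, {"x": -0.04, "y": 0, "z": 0, "wx": 0, "wy": 0, "wz": 0, "hand": 0}], grip_force=10)

```text
time: 49.55
tool_pos: [0.5432, -0.0263, 0.0237]
tool_rot: [3.141, 0.0, -3.078]
contact_force: [0.8, 0.7, -0.7]
opening: 0.0179
```

>>> move_arm(deltas=[{"x": -0.004, "y": 0, "z": 0, "wx": 0, "wy": 0, "wz": 0, "hand": 0}, {"x": -0.008, "y": 0, "z": 0, "wx": 0, "wy": 0, "wz": 0, "hand": 0}, {"x": -0.012, "y": 0, "z": 0, "wx": 0, "wy": 0, "wz": 0, "hand": 0}, {"x": -0.016, "y": 0, "z": 0, "wx": 0, "wy": 0, "wz": 0, "hand": 0}, {"x": -0.019, "y": 0, "z": 0, "wx": 0, "wy": 0, "wz": 0, "hand": 0}, {"x": -0.021, "y": 0, "z": 0, "wx": 0, "wy": 0, "wz": 0, "hand": 0}, {"x": -0.022, "y": 0, "z": 0, "wx": 0, "wy": 0, "wz": 0, "hand": 0}, {"x": -0.0225, "y": 0, "z": 0, "wx": 0, "wy": 0, "wz": 0, "hand": 0}])

```text
time: 50.55
tool_pos: [0.5653, -0.0249, 0.0237]
tool_rot: [3.141, -0.0, -3.078]
contact_force: [-0.5, -1.0, -0.6]
opening: 0.0179
```

>>> move_arm(deltas=[{"x": -0.0005, "y": 0, "z": 0, "wx": 0, "wy": 0, "wz": 0, "hand": 0}, {"x": -0.001, "y": 0, "z": 0, "wx": 0, "wy": 0, "wz": 0, "hand": 0}, {"x": -0.0015, "y": 0, "z": 0, "wx": 0, "wy": 0, "wz": 0, "hand": 0}, {"x": -0.002, "y": 0, "z": 0, "wx": 0, "wy": 0, "wz": 0, "hand": 0}, {"x": -0.002, "y": 0, "z": 0, "wx": 0, "wy": 0, "wz": 0, "hand": 0}])

```text
time: 51.18
tool_pos: [0.5674, -0.0248, 0.0238]
tool_rot: [3.141, 0.0, -3.078]
contact_force: [-0.7, -0.0, -0.9]
opening: 0.0183
```

Run:
```python
from h import *
rk();seen(53,-66)
```

```text
t 51.17 pos [ 0.5674 -0.0248  0.0238] rot [ 3.1413e+00  2.0000e-04 -3.0778e+00] F [-0.7 -0.  -0.9] open 0.0183 q6 -1.81
tool case [-65.9 -65.8] face x 26.099999999999994 dyaw 0.0008
top [318.6 176.1] 151 [ 52.9 -63.3]
scene [354.2 208.4] 71 [ 40.4 -57.1]
```

>>> move_arm(deltas=[{"x": -0.0005, "y": 0, "z": 0, "wx": 0, "wy": 0, "wz": 0, "hand": 0}, {"x": -0.001, "y": 0, "z": 0, "wx": 0, "wy": 0, "wz": 0, "hand": 0}, {"x": -0.001, "y": 0, "z": 0, "wx": 0, "wy": 0, "wz": 0, "hand": 0}])

```text
time: 51.65
tool_pos: [0.5683, -0.0247, 0.0238]
tool_rot: [3.141, 0.0, -3.078]
contact_force: [-1.4, -0.1, -0.6]
opening: 0.0178
```

>>> move_arm(deltas=[{"x": -0.0005, "y": 0, "z": 0, "wx": 0, "wy": 0, "wz": 0, "hand": 0}, {"x": -0.0005, "y": 0, "z": 0, "wx": 0, "wy": 0, "wz": 0, "hand": 0}])

```text
time: 51.9
tool_pos: [0.5684, -0.0247, 0.0237]
tool_rot: [3.141, -0.001, -3.078]
contact_force: [-2.4, 0.3, 0.2]
opening: 0.0178
```

>>> move_arm(deltas=[{"x": -0.0005, "y": 0, "z": 0, "wx": 0, "wy": 0, "wz": 0, "hand": 0}, {"x": -0.0005, "y": 0, "z": 0, "wx": 0, "wy": 0, "wz": 0, "hand": 0}])

```text
time: 52.15
tool_pos: [0.5684, -0.0247, 0.0236]
tool_rot: [3.141, -0.002, -3.078]
contact_force: [-4.8, -0.9, 1.4]
opening: 0.0177
```

>>> move_arm(deltas=[{"x": -0.0005, "y": 0, "z": 0, "wx": 0, "wy": 0, "wz": 0, "hand": 0}, {"x": -0.0005, "y": 0, "z": 0, "wx": 0, "wy": 0, "wz": 0, "hand": 0}])

```text
time: 52.4
tool_pos: [0.5684, -0.0246, 0.0234]
tool_rot: [3.141, -0.003, -3.078]
contact_force: [-6.1, 0.4, 1.1]
opening: 0.0177
```

Run:
```python
from h import *
rk();seen(55,-66,7);seen(55,65);seen(55,0)
```

```text
t 52.40 pos [ 0.5684 -0.0246  0.0234] rot [ 3.1409e+00 -3.0000e-03 -3.0778e+00] F [-6.1  0.4  1.1] open 0.0177 q6 -1.81
tool case [-64.8 -65.7] face x 27.200000000000003 dyaw 0.0008
top [318.5 175.4] 78 [ 55.1 -63.3]
scene [354.9 208.9] 51 [ 43.3 -57.7]
top [280.2 178.1] 88 [55.6 64.7]
scene [382.5 184.9] 53 [44.6 81.4]
top [299.3 176.6] 82 [55.8  0.9]
scene [367.9 198.9] 42 [47.1  1.2]
```

All three are seated. Retract and lift the rake.

>>> move_arm(deltas=[{"x": 0.005, "y": 0, "z": 0, "wx": 0, "wy": 0, "wz": 0, "hand": 0}, {"x": 0.025, "y": 0, "z": 0, "wx": 0, "wy": 0, "wz": 0, "hand": 0}, {"x": 0.055, "y": 0, "z": 0, "wx": 0, "wy": 0, "wz": 0, "hand": 0}, {"x": 0.085, "y": 0, "z": 0, "wx": 0, "wy": 0, "wz": 0, "hand": 0}, {"x": 0.115, "y": 0, "z": 0, "wx": 0, "wy": 0, "wz": 0, "hand": 0}, {"x": 0.135, "y": 0, "z": 0, "wx": 0, "wy": 0, "wz": 0, "hand": 0}, {"x": 0.135, "y": 0, "z": -0.06, "wx": 0, "wy": 0, "wz": 0, "hand": 0}, {"x": 0.135, "y": 0, "z": -0.12, "wx": 0, "wy": 0, "wz": 0, "hand": 0}], grip_force=25)

```text
time: 53.7
tool_pos: [0.435, -0.0333, 0.1452]
tool_rot: [3.141, 0.001, -3.078]
contact_force: [0.9, -0.4, -1.3]
opening: 0.0178
```

>>> move_arm(deltas=[{"x": 0, "y": 0, "z": 0, "wx": 0, "wy": 0, "wz": 0, "hand": 0}, {"x": 0, "y": 0, "z": 0, "wx": 0, "wy": 0, "wz": 0, "hand": 0}])

```text
time: 53.95
tool_pos: [0.435, -0.0332, 0.1436]
tool_rot: [3.141, 0.001, -3.078]
contact_force: [-0.9, -0.4, -1.1]
opening: 0.0177
```

Run:
```python
from h import *
st();d(.479,.400,.145,3.0206)
```

```text
t 53.95 pos [ 0.435  -0.0332  0.1436] rot [ 3.1414e+00  9.0000e-04 -3.0778e+00] F [-0.9 -0.4 -1.1] open 0.0177 q6 -1.89
x -0.0716 y 0.4295 z -0.0013 wx 0.01 wy 0.05 wz 10.6
```

>>> move_arm(deltas=[{"x": -0.01, "y": 0.05, "z": 0, "wx": 0, "wy": 0, "wz": 1, "hand": 0}, {"x": -0.02, "y": 0.1, "z": 0, "wx": 0, "wy": 0, "wz": 2, "hand": 0}, {"x": -0.03, "y": 0.16, "z": 0, "wx": 0, "wy": 0, "wz": 4, "hand": 0}, {"x": -0.04, "y": 0.22, "z": 0, "wx": 0, "wy": 0, "wz": 6, "hand": 0}, {"x": -0.05, "y": 0.28, "z": 0, "wx": 0, "wy": 0, "wz": 8, "hand": 0}, {"x": -0.06, "y": 0.34, "z": 0, "wx": 0, "wy": 0, "wz": 10, "hand": 0}, {"x": -0.07, "y": 0.4, "z": 0, "wx": 0, "wy": 0, "wz": 10.6, "hand": 0}, {"x": -0.0715, "y": 0.4295, "z": 0, "wx": 0, "wy": 0, "wz": 10.6, "hand": 0}])

```text
time: 54.95
tool_pos: [0.4779, 0.4025, 0.1408]
tool_rot: [-3.14, -0.003, 3.023]
contact_force: [0.4, 0.2, -1.3]
opening: 0.0178
```

>>> move_arm(deltas=[{"x": 0, "y": 0, "z": 0, "wx": 0, "wy": 0, "wz": 0, "hand": 0}, {"x": 0, "y": 0, "z": 0.05, "wx": 0, "wy": 0, "wz": 0, "hand": 0}, {"x": 0, "y": 0, "z": 0.09, "wx": 0, "wy": 0, "wz": 0, "hand": 0}, {"x": 0, "y": 0, "z": 0.11, "wx": 0, "wy": 0, "wz": 0, "hand": 0}, {"x": 0, "y": 0, "z": 0.115, "wx": 0, "wy": 0, "wz": 0, "hand": 0}, {"x": 0, "y": 0, "z": 0.115, "wx": 0, "wy": 0, "wz": 0, "hand": 0}, {"x": 0, "y": 0, "z": 0.115, "wx": 0, "wy": 0, "wz": 0, "hand": 0}])

```text
time: 55.82
tool_pos: [0.4797, 0.4, 0.0299]
tool_rot: [3.14, 0.001, 3.02]
contact_force: [0.9, 0.3, -0.8]
opening: 0.0181
```

Run:
```python
from h import *
st();d(.479,.400,.0188,3.0206)
a=snap("scene")
cv2.imwrite("pics/rb.png",cv2.convertScaleAbs(cv2.resize(a[80:180,330:450],None,fx=4,fy=4,interpolation=cv2.INTER_CUBIC),alpha=1.5))
```

```text
t 55.83 pos [0.4797 0.4    0.0299] rot [3.1402e+00 1.4000e-03 3.0202e+00] F [ 0.9  0.3 -0.8] open 0.0181 q6 -0.88
x 0.0007 y -0.0001 z 0.0111 wx 0.08 wy 0.08 wz -0.0
```

View pics/rb.png

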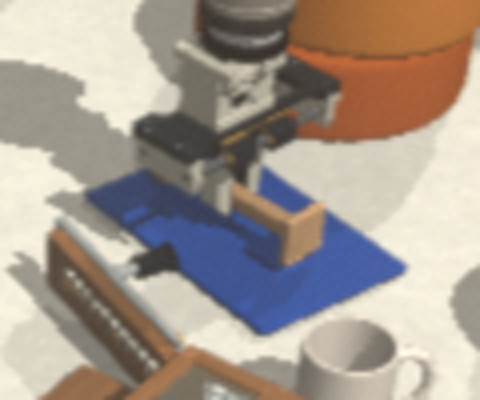

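>>> move_arm(deltas=[{"x": 0, "y": 0, "z": 0.006, "wx": 0, "wy": 0, "wz": 0, "hand": 0}, {"x": 0, "y": 0, "z": 0.009, "wx": 0, "wy": 0, "wz": 0, "hand": 0}, {"x": 0, "y": 0, "z": 0.0105, "wx": 0, "wy": 0, "wz": 0, "hand": 0}, {"x": 0, "y": 0, "z": 0.011, "wx": 0, "wy": 0, "wz": 0, "hand": 0}, {"x": 0, "y": 0, "z": 0.011, "wx": 0, "wy": 0, "wz": 0, "hand": 0}])

```text
time: 56.5
tool_pos: [0.4791, 0.3999, 0.0188]
tool_rot: [3.141, 0.0, 3.02]
contact_force: [-2.0, -2.1, 6.1]
opening: 0.0174
```

>>> move_arm(deltas=[{"x": 0, "y": 0, "z": 0, "wx": 0, "wy": 0, "wz": 0, "hand": 0.3}, {"x": 0, "y": 0, "z": 0, "wx": 0, "wy": 0, "wz": 0, "hand": 0.5}, {"x": 0, "y": 0, "z": 0, "wx": 0, "wy": 0, "wz": 0, "hand": 0.6}, {"x": 0, "y": 0, "z": -0.03, "wx": 0, "wy": 0, "wz": 0, "hand": 0.6}, {"x": 0, "y": 0, "z": -0.08, "wx": 0, "wy": 0, "wz": 0, "hand": 0.6}, {"x": 0, "y": 0, "z": -0.13, "wx": 0, "wy": 0, "wz": 0, "hand": 0.6}, {"x": 0, "y": 0, "z": -0.15, "wx": 0, "wy": 0, "wz": 0, "hand": 0.6}, {"x": 0, "y": 0, "z": -0.15, "wx": 0, "wy": 0, "wz": 0, "hand": 0.6}])

```text
time: 57.5
tool_pos: [0.4798, 0.4004, 0.1696]
tool_rot: [3.139, 0.003, 3.02]
contact_force: [0.1, 0.3, 0.0]
opening: 0.0548
```

Run:
```python
from h import *
st();d(.514,.2477,.15,1.2)
a=snap("scene");b=snap("top")
# knob dark blob
h=c2w(-7,107)
for n,im in(("scene",a),("top",b)):
    p=proj(n,(.514,.2477,.062));m=np.zeros(im.shape[:2],np.uint8);cv2.circle(m,tuple(int(v) for v in p.round()),9,255,-1)
    w=(im.max(2)<45).astype(np.uint8)&m;ys,xs=np.nonzero(w)
    print(n,p.round(1),len(xs),(xs.mean(),ys.mean()) if len(xs) else "", ray(n,xs.mean(),ys.mean(),.062) if len(xs) else "")
B=cv2.resize(b[185:285,170:270],None,fx=4,fy=4,interpolation=cv2.INTER_CUBIC)
A=cv2.resize(a[90:190,320:420],None,fx=4,fy=4,interpolation=cv2.INTER_CUBIC)
cv2.imwrite("pics/k2.png",cv2.convertScaleAbs(np.hstack([A,B]),alpha=1.6))
```

```text
t 57.50 pos [0.4798 0.4004 0.1696] rot [3.1389e+00 3.0000e-03 3.0204e+00] F [0.1 0.3 0. ] open 0.0548 q6 -0.88
x -0.0524 y -0.1475 z 0.0193 wx 0.26 wy -0.02 wz 104.3
scene [368.2 145.6] 31 (np.float64(369.741935483871), np.float64(144.58064516129033)) [0.51415801 0.25592211 0.062     ]
top [238.7 228.5] 60 (np.float64(237.86666666666667), np.float64(229.06666666666666)) [0.51222441 0.25030347 0.062     ]
```

View pics/k2.png

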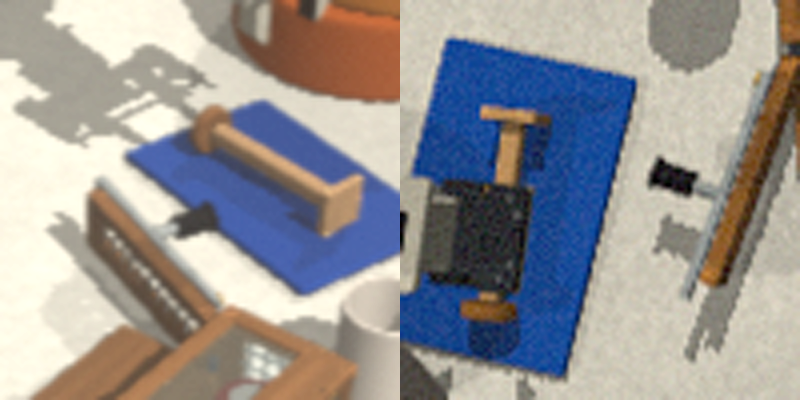

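The rake lies flat on its board. The knob is at crop (674,178), about (0.513,0.249), where I left it. Go over it.

>>> move_arm(deltas=[{"x": -0.03, "y": -0.075, "z": 0, "wx": 0.2, "wy": 0, "wz": 50, "hand": 0.6}, {"x": -0.03, "y": -0.075, "z": 0, "wx": 0.2, "wy": 0, "wz": 50, "hand": 0.6}, {"x": -0.03, "y": -0.075, "z": 0, "wx": 0.2, "wy": 0, "wz": 50, "hand": 0.6}, {"x": -0.03, "y": -0.075, "z": 0, "wx": 0.2, "wy": 0, "wz": 50, "hand": 0.6}, {"x": -0.0525, "y": -0.1475, "z": 0, "wx": 0.2, "wy": 0, "wz": 104.3, "hand": 0.6}, {"x": -0.0525, "y": -0.1475, "z": 0, "wx": 0.2, "wy": 0, "wz": 104.3, "hand": 0.6}, {"x": -0.0525, "y": -0.1475, "z": 0, "wx": 0.2, "wy": 0, "wz": 104.3, "hand": 0.6}, {"x": -0.0525, "y": -0.1475, "z": 0, "wx": 0.2, "wy": 0, "wz": 104.3, "hand": 0.6}], grip_force=20)

```text
time: 58.6
tool_pos: [0.5126, 0.2464, 0.1658]
tool_rot: [-3.136, 0.003, 1.513]
contact_force: [-0.0, -0.1, -0.5]
opening: 0.0551
```

Run:
```python
from h import *
st();d(.5138,.2482,.12,1.2)
```

```text
t 58.60 pos [0.5126 0.2464 0.1658] rot [-3.1360e+00  3.1000e-03  1.5134e+00] F [-0.  -0.1 -0.5] open 0.0551 q6 0.37
x 0.0020 y 0.0014 z 0.0458 wx -0.29 wy 0.23 wz 18.0
```

>>> move_arm(deltas=[{"x": 0.002, "y": 0.001, "z": 0.03, "wx": 0, "wy": 0, "wz": 18, "hand": 0.6}, {"x": 0.002, "y": 0.001, "z": 0.046, "wx": 0, "wy": 0, "wz": 18, "hand": 0.6}, {"x": 0.002, "y": 0.001, "z": 0.046, "wx": 0, "wy": 0, "wz": 18, "hand": 0.6}, {"x": 0.002, "y": 0.001, "z": 0.046, "wx": 0, "wy": 0, "wz": 18, "hand": 0.6}])

```text
time: 59.1
tool_pos: [0.5143, 0.249, 0.1216]
tool_rot: [-3.14, 0.003, 1.209]
contact_force: [0.2, 0.8, 1.2]
opening: 0.0548
```

Run:
```python
from h import *
st();d(.5138,.2482,.047,1.2)
```

```text
t 59.10 pos [0.5143 0.249  0.1216] rot [-3.1395e+00  2.8000e-03  1.2087e+00] F [0.2 0.8 1.2] open 0.0548 q6 0.68
x -0.0007 y -0.0000 z 0.0746 wx -0.12 wy 0.16 wz 0.5
```

>>> move_arm(deltas=[{"x": -0.001, "y": 0, "z": 0.04, "wx": 0, "wy": 0, "wz": 0.5, "hand": 0.6}, {"x": -0.001, "y": 0, "z": 0.065, "wx": 0, "wy": 0, "wz": 0.5, "hand": 0.6}, {"x": -0.001, "y": 0, "z": 0.075, "wx": 0, "wy": 0, "wz": 0.5, "hand": 0.6}, {"x": -0.001, "y": 0, "z": 0.075, "wx": 0, "wy": 0, "wz": 0.5, "hand": 0.3}, {"x": -0.001, "y": 0, "z": 0.075, "wx": 0, "wy": 0, "wz": 0.5, "hand": 0}, {"x": -0.001, "y": 0, "z": 0.075, "wx": 0, "wy": 0, "wz": 0.5, "hand": 0}, {"x": -0.001, "y": 0, "z": 0.075, "wx": 0, "wy": 0, "wz": 0.5, "hand": 0}, {"x": -0.001, "y": 0, "z": 0.075, "wx": 0, "wy": 0, "wz": 0.5, "hand": 0}])

```text
time: 60.1
tool_pos: [0.5122, 0.2493, 0.0476]
tool_rot: [-3.137, 0.002, 1.197]
contact_force: [-6.3, 5.5, 4.8]
opening: 0.0211
```

>>> move_arm(deltas=[{"x": 0, "y": 0, "z": 0, "wx": 0, "wy": 0, "wz": 0, "hand": 0}, {"x": 0, "y": 0, "z": -0.007, "wx": 0, "wy": 0, "wz": 0, "hand": 0}, {"x": 0, "y": 0, "z": -0.014, "wx": 0, "wy": 0, "wz": 0, "hand": 0}, {"x": 0, "y": 0, "z": -0.02, "wx": 0, "wy": 0, "wz": 0, "hand": 0}, {"x": 0, "y": 0, "z": -0.02, "wx": 0, "wy": 0, "wz": 0, "hand": 0}])

```text
time: 60.72
tool_pos: [0.5134, 0.2484, 0.0673]
tool_rot: [-3.139, 0.002, 1.197]
contact_force: [-4.8, 5.3, -2.5]
opening: 0.0214
```

Run:
```python
from h import *
st();p=monitor.observe()["tool_pos"]
v=w2c(p)-[-7,107];print("r",np.hypot(*v),"phi",(np.arctan2(-132,-54)-np.arctan2(v[1],v[0]))%(2*np.pi)); arc(2-np.arange(1,9)*.125,2)
```

```text
t 60.73 pos [0.5134 0.2484 0.0673] rot [-3.1393e+00  1.9000e-03  1.1974e+00] F [-4.8  5.3 -2.5] open 0.0214 q6 0.69
r 140.68098663287802 phi 2.007091069842306
phi 1.88 x -0.0167 y -0.0056 wz -7.2
phi 1.75 x -0.0339 y -0.0091 wz -14.3
phi 1.62 x -0.0514 y -0.0105 wz -21.5
phi 1.50 x -0.0690 y -0.0096 wz -28.6
phi 1.38 x -0.0863 y -0.0065 wz -35.8
phi 1.25 x -0.1031 y -0.0013 wz -43.0
phi 1.12 x -0.1191 y 0.0059 wz -50.1
phi 1.00 x -0.1341 y 0.0151 wz -57.3
```

>>> move_arm(deltas=[{"x": -0.0167, "y": -0.0056, "z": 0, "wx": 0, "wy": 0, "wz": -7.2, "hand": 0}, {"x": -0.0339, "y": -0.0091, "z": 0, "wx": 0, "wy": 0, "wz": -14.3, "hand": 0}, {"x": -0.0514, "y": -0.0105, "z": 0, "wx": 0, "wy": 0, "wz": -21.5, "hand": 0}, {"x": -0.069, "y": -0.0096, "z": 0, "wx": 0, "wy": 0, "wz": -28.6, "hand": 0}, {"x": -0.0863, "y": -0.0065, "z": 0, "wx": 0, "wy": 0, "wz": -35.8, "hand": 0}, {"x": -0.1031, "y": -0.0013, "z": 0, "wx": 0, "wy": 0, "wz": -43, "hand": 0}, {"x": -0.1191, "y": 0.0059, "z": 0, "wx": 0, "wy": 0, "wz": -50.1, "hand": 0}, {"x": -0.1341, "y": 0.0151, "z": 0, "wx": 0, "wy": 0, "wz": -57.3, "hand": 0}])

```text
time: 61.72
tool_pos: [0.479, 0.1165, 0.0674]
tool_rot: [-3.138, 0.001, 2.202]
contact_force: [0.6, 1.6, -2.8]
opening: 0.0213
```

Run:
```python
from h import *
st();arc([.875,.75,.625,.5,.375,.25,.15,.08],1)
```

```text
t 61.73 pos [0.479  0.1165 0.0674] rot [-3.1384e+00  8.0000e-04  2.2018e+00] F [ 0.6  1.6 -2.8] open 0.0213 q6 -0.54
phi 0.88 x -0.0167 y -0.0055 wz -7.2
phi 0.75 x -0.0339 y -0.0089 wz -14.3
phi 0.62 x -0.0515 y -0.0101 wz -21.5
phi 0.50 x -0.0690 y -0.0091 wz -28.6
phi 0.38 x -0.0863 y -0.0059 wz -35.8
phi 0.25 x -0.1030 y -0.0006 wz -43.0
phi 0.15 x -0.1159 y 0.0052 wz -48.7
phi 0.08 x -0.1245 y 0.0099 wz -52.7
```

>>> move_arm(deltas=[{"x": -0.0167, "y": -0.0055, "z": 0, "wx": 0, "wy": 0, "wz": -7.2, "hand": 0}, {"x": -0.0339, "y": -0.0089, "z": 0, "wx": 0, "wy": 0, "wz": -14.3, "hand": 0}, {"x": -0.0515, "y": -0.0101, "z": 0, "wx": 0, "wy": 0, "wz": -21.5, "hand": 0}, {"x": -0.069, "y": -0.0091, "z": 0, "wx": 0, "wy": 0, "wz": -28.6, "hand": 0}, {"x": -0.0863, "y": -0.0059, "z": 0, "wx": 0, "wy": 0, "wz": -35.8, "hand": 0}, {"x": -0.103, "y": -0.0006, "z": 0, "wx": 0, "wy": 0, "wz": -43, "hand": 0}, {"x": -0.1159, "y": 0.0052, "z": 0, "wx": 0, "wy": 0, "wz": -48.7, "hand": 0}, {"x": -0.1245, "y": 0.0099, "z": 0, "wx": 0, "wy": 0, "wz": -52.7, "hand": 0}])

```text
time: 62.72
tool_pos: [0.5606, 0.0208, 0.0673]
tool_rot: [-3.138, -0.002, 3.12]
contact_force: [-1.1, -1.0, -2.2]
opening: 0.0217
```

Run:
```python
from h import *
st();d(.5706,.0177,.0668,3.202)
```

```text
t 62.73 pos [0.5606 0.0208 0.0673] rot [-3.1379e+00 -2.0000e-03  3.1196e+00] F [-1.1 -1.  -2.2] open 0.0217 q6 -1.64
x -0.0101 y -0.0029 z 0.0005 wx -0.20 wy -0.12 wz -4.7
```

>>> move_arm(deltas=[{"x": -0.005, "y": -0.001, "z": 0, "wx": 0, "wy": 0, "wz": -2.4, "hand": 0}, {"x": -0.01, "y": -0.003, "z": 0, "wx": 0, "wy": 0, "wz": -4.7, "hand": 0}, {"x": -0.0115, "y": -0.003, "z": 0, "wx": 0, "wy": 0, "wz": -4.7, "hand": 0}, {"x": -0.0115, "y": -0.003, "z": 0, "wx": 0, "wy": 0, "wz": -4.7, "hand": 0}])

```text
time: 63.22
tool_pos: [0.5692, 0.0174, 0.0666]
tool_rot: [-3.138, -0.008, -3.084]
contact_force: [-8.1, -4.9, -1.2]
opening: 0.0215
```

>>> move_arm(deltas=[{"x": 0, "y": 0, "z": 0.007, "wx": 0, "wy": 0, "wz": 0, "hand": 0}, {"x": 0, "y": -0.001, "z": 0.014, "wx": 0, "wy": 0, "wz": 0, "hand": 0}, {"x": 0, "y": -0.002, "z": 0.02, "wx": 0, "wy": 0, "wz": 0, "hand": 0}, {"x": 0, "y": -0.002, "z": 0.02, "wx": 0, "wy": 0, "wz": 0, "hand": 0}])

```text
time: 63.72
tool_pos: [0.5695, 0.016, 0.0473]
tool_rot: [-3.139, -0.007, -3.084]
contact_force: [-9.6, -2.1, 4.0]
opening: 0.0213
```

Run:
```python
from h import *
st()
```

```text
t 63.73 pos [0.5695 0.016  0.0473] rot [-3.1387 -0.0069 -3.0837] F [-9.6 -2.1  4. ] open 0.0213 q6 -1.73
```

>>> move_arm(deltas=[{"x": 0, "y": 0, "z": 0, "wx": 0, "wy": 0, "wz": 0, "hand": 0.3}, {"x": 0, "y": 0, "z": 0, "wx": 0, "wy": 0, "wz": 0, "hand": 0.5}, {"x": 0, "y": 0, "z": 0, "wx": 0, "wy": 0, "wz": 0, "hand": 0.6}, {"x": 0, "y": 0, "z": -0.03, "wx": 0, "wy": 0, "wz": 0, "hand": 0.6}, {"x": 0, "y": 0, "z": -0.07, "wx": 0, "wy": 0, "wz": 0, "hand": 0.6}, {"x": 0.03, "y": 0, "z": -0.13, "wx": 0, "wy": 0, "wz": 0, "hand": 0.6}, {"x": 0.08, "y": -0.05, "z": -0.17, "wx": 0, "wy": 0, "wz": 0, "hand": 0.6}, {"x": 0.13, "y": -0.1, "z": -0.17, "wx": 0, "wy": 0, "wz": 0, "hand": 0.6}])

```text
time: 64.72
tool_pos: [0.4669, -0.0702, 0.2165]
tool_rot: [-3.137, 0.003, -3.081]
contact_force: [0.6, -0.7, -0.4]
opening: 0.0549
```

>>> move_arm(deltas=[{"x": 0, "y": -0.06, "z": 0, "wx": 0, "wy": 0, "wz": 0, "hand": 0.6}, {"x": 0, "y": -0.12, "z": 0, "wx": 0, "wy": 0, "wz": 0, "hand": 0.6}, {"x": 0, "y": -0.18, "z": 0, "wx": 0, "wy": 0, "wz": 0, "hand": 0.6}, {"x": 0, "y": -0.2, "z": 0, "wx": 0, "wy": 0, "wz": 0, "hand": 0.6}, {"x": 0, "y": -0.2, "z": 0, "wx": 0, "wy": 0, "wz": 0, "hand": 0.6}, {"x": 0, "y": -0.2, "z": 0, "wx": 0, "wy": 0, "wz": 0, "hand": 0.6}])

```text
time: 65.47
tool_pos: [0.4779, -0.2674, 0.2142]
tool_rot: [-3.141, -0.003, -3.083]
contact_force: [0.3, -0.4, 0.6]
opening: 0.0553
```

Run:
```python
from h import *
st();a=snap("scene","sf.png");b=snap("top","tf.png")
for y in(66,0,-65): seen(55,y,7)
for n,im in(("scene",a),("top",b)):
    ref=cv2.imread("pics/s0.png" if n=="scene" else "pics/t0.png")
    o=(slice(160,200),slice(315,350)) if n=="scene" else (slice(192,225),slice(285,340))
    print(n,"diff gate/knob region vs start",np.abs(im[o].astype(int)-ref[o]).mean().round(1))
B=cv2.resize(b[145:285,160:360],None,fx=4,fy=4,interpolation=cv2.INTER_CUBIC)[:,:400*2]
A=cv2.resize(a[100:240,300:420],None,fx=4,fy=4,interpolation=cv2.INTER_CUBIC)
f=np.hstack([A,B[:560]]);f=cv2.resize(f,None,fx=.62,fy=.62,interpolation=cv2.INTER_AREA);print(f.shape)
cv2.imwrite("pics/f.png",cv2.convertScaleAbs(f,alpha=1.6))
```

```text
t 65.47 pos [ 0.4779 -0.2674  0.2142] rot [-3.1409e+00 -2.7000e-03 -3.0826e+00] F [ 0.3 -0.4  0.6] open 0.0553 q6 -2.28
top [280.3 178.1] 83 [55.3 64.6]
scene [381.1 186.7] 47 [46.2 71.7]
top [299.2 176.6] 79 [56.   1.4]
scene [367.9 198.9] 42 [47.1  1.2]
top [318.5 175.2] 80 [ 55.6 -63.4]
scene [355.2 209.2] 45 [ 44.6 -58.2]
scene diff gate/knob region vs start 2.4
top diff gate/knob region vs start 4.5
(347, 794, 3)
```

View pics/f.png

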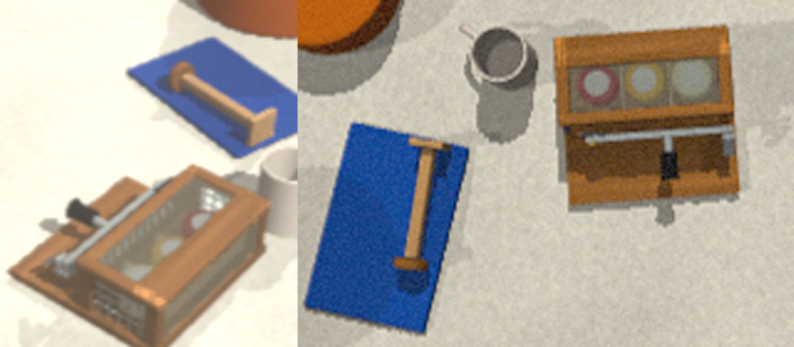

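The gate is shut with the bar in its catch, matching the start image. The cheeses all read x 55-56. But the rake has been knocked towards the upper right of its board, so I'm measuring it.

```bash
cat >> h.py <<'E'
def rake():
    im=snap("top");hsv=cv2.cvtColor(im,cv2.COLOR_BGR2HSV)
    w=cv2.inRange(hsv,(8,70,55),(26,255,255));m=np.zeros_like(w);cv2.fillPoly(m,[np.array([(166,190),(232,190),(232,285),(160,285)])],255);w&=m
    nl,lab,stt,cen=cv2.connectedComponentsWithStats(w);i=1+np.argmax(stt[1:,4]);ys,xs=np.nonzero(lab==i)
    rows=[];
    for r in range(ys.min(),ys.max()+1):
        c=xs[ys==r]; rows.append((r,c.mean(),len(c)))
    rows=np.array(rows);L=rows[6:-8];print("rows",ys.min(),ys.max(),"widths",rows[:,2].astype(int).tolist())
    k=np.polyfit(L[:,0],L[:,1],1)
    f=lambda r:ray("top",np.polyval(k,r),r,.042)
    a,b=f(ys.min()+8),f(ys.max()-8);u=(a-b)/np.linalg.norm(a-b)
    face=ray("top",np.polyval(k,ys.min()),ys.min()-.5,.056); butt=ray("top",np.polyval(k,ys.max()),ys.max()+.5,.033)
    print("yaw",np.arctan2(u[1],u[0]),"face",face.round(3),"butt",butt.round(3),"len",np.linalg.norm((face-butt)[:2]))
    for e,o in((face,80),(butt,-94)):
        s=((e-a)@u); g=a+u*(s-o/1000); print("grip est",g.round(4),"dist to board",np.hypot(*(g[:2]-[.4907,.4047])))
E
python3 - <<'E'
from h import *
rake()
E
```

```text
rows 201 253 widths [5, 13, 12, 7, 4, 5, 5, 5, 6, 6, 6, 6, 5, 5, 5, 5, 5, 6, 5, 5, 5, 5, 6, 6, 5, 5, 5, 5, 6, 5, 5, 5, 5, 5, 6, 6, 5, 5, 5, 5, 6, 6, 5, 5, 5, 5, 6, 5, 9, 13, 12, 11, 3]
yaw -0.14379791830068692 face [0.607 0.335 0.056] butt [0.433 0.366 0.033] len 0.17708143405342555
grip est [0.5287 0.3498 0.042 ] dist to board 0.06675193661788724
grip est [0.5258 0.3502 0.042 ] dist to board 0.06476558689884439
```

The handle is about 66 mm from the board's centre, inside the 75 mm limit, but the blade sits at the board's edge. That margin is too small, so I'm setting it back in the middle.

Run:
```python
from h import *
st();d(.515,.3517,.15,np.pi-.14)
```

```text
t 65.92 pos [ 0.4779 -0.2687  0.2144] rot [-3.1399e+00 -2.3000e-03 -3.0833e+00] F [ 0.4  0.5 -0.4] open 0.0554 q6 -2.28
x -0.0733 y 0.6172 z 0.0632 wx -0.11 wy -0.12 wz 11.4
```

>>> move_arm(deltas=[{"x": -0.05, "y": 0.42, "z": 0, "wx": 0, "wy": 0, "wz": 8, "hand": 0.6}, {"x": -0.05, "y": 0.42, "z": 0, "wx": 0, "wy": 0, "wz": 8, "hand": 0.6}, {"x": -0.05, "y": 0.42, "z": 0, "wx": 0, "wy": 0, "wz": 8, "hand": 0.6}, {"x": -0.05, "y": 0.42, "z": 0, "wx": 0, "wy": 0, "wz": 8, "hand": 0.6}, {"x": -0.05, "y": 0.42, "z": 0, "wx": 0, "wy": 0, "wz": 8, "hand": 0.6}, {"x": -0.05, "y": 0.42, "z": 0, "wx": 0, "wy": 0, "wz": 8, "hand": 0.6}, {"x": -0.05, "y": 0.42, "z": 0, "wx": 0, "wy": 0, "wz": 8, "hand": 0.6}, {"x": -0.05, "y": 0.42, "z": 0, "wx": 0, "wy": 0, "wz": 8, "hand": 0.6}], grip_force=20)

```text
time: 66.92
tool_pos: [0.5032, 0.1562, 0.2134]
tool_rot: [-3.14, -0.002, 3.065]
contact_force: [0.1, -0.6, 0.5]
opening: 0.0553
```

>>> move_arm(deltas=[{"x": -0.023, "y": 0.19, "z": 0, "wx": 0, "wy": 0, "wz": 3.4, "hand": 0.6}, {"x": -0.023, "y": 0.19, "z": 0, "wx": 0, "wy": 0, "wz": 3.4, "hand": 0.6}, {"x": -0.023, "y": 0.19, "z": 0, "wx": 0, "wy": 0, "wz": 3.4, "hand": 0.6}, {"x": -0.023, "y": 0.19, "z": 0.05, "wx": 0, "wy": 0, "wz": 3.4, "hand": 0.6}, {"x": -0.023, "y": 0.19, "z": 0.08, "wx": 0, "wy": 0, "wz": 3.4, "hand": 0.6}, {"x": -0.023, "y": 0.19, "z": 0.08, "wx": 0, "wy": 0, "wz": 3.4, "hand": 0.6}, {"x": -0.023, "y": 0.19, "z": 0.08, "wx": 0, "wy": 0, "wz": 3.4, "hand": 0.6}])

```text
time: 67.8
tool_pos: [0.5429, 0.34, 0.1347]
tool_rot: [-3.141, -0.0, 2.999]
contact_force: [1.1, 0.1, -0.1]
opening: 0.0547
```

Run:
```python
from h import *
st();d(.515,.3517,.0188,np.pi-.135)
```

```text
t 67.80 pos [0.5429 0.34   0.1347] rot [-3.1407e+00 -1.0000e-04  2.9994e+00] F [ 1.1  0.1 -0.1] open 0.0547 q6 -0.99
x 0.0293 y 0.0077 z 0.1159 wx -0.05 wy -0.00 wz -0.4
```

>>> move_arm(deltas=[{"x": 0.029, "y": 0.008, "z": 0.03, "wx": 0, "wy": 0, "wz": -0.4, "hand": 0.6}, {"x": 0.029, "y": 0.008, "z": 0.05, "wx": 0, "wy": 0, "wz": -0.4, "hand": 0.6}, {"x": 0.029, "y": 0.008, "z": 0.085, "wx": 0, "wy": 0, "wz": -0.4, "hand": 0.6}, {"x": 0.029, "y": 0.008, "z": 0.11, "wx": 0, "wy": 0, "wz": -0.4, "hand": 0.6}, {"x": 0.029, "y": 0.008, "z": 0.116, "wx": 0, "wy": 0, "wz": -0.4, "hand": 0.6}, {"x": 0.029, "y": 0.008, "z": 0.116, "wx": 0, "wy": 0, "wz": -0.4, "hand": 0.6}, {"x": 0.029, "y": 0.008, "z": 0.116, "wx": 0, "wy": 0, "wz": -0.4, "hand": 0}, {"x": 0.029, "y": 0.008, "z": 0.116, "wx": 0, "wy": 0, "wz": -0.4, "hand": 0}])

```text
time: 68.8
tool_pos: [0.5146, 0.3527, 0.0183]
tool_rot: [-3.141, -0.0, 3.007]
contact_force: [-1.0, 0.6, 1.0]
opening: 0.0399
```

>>> move_arm(deltas=[{"x": 0, "y": 0, "z": 0, "wx": 0, "wy": 0, "wz": 0, "hand": 0}, {"x": 0, "y": 0, "z": 0, "wx": 0, "wy": 0, "wz": 0, "hand": 0}, {"x": 0, "y": 0, "z": 0, "wx": 0, "wy": 0, "wz": 0, "hand": 0}, {"x": 0, "y": 0, "z": 0, "wx": 0, "wy": 0, "wz": 0, "hand": 0}])

```text
time: 69.3
tool_pos: [0.514, 0.3525, 0.0173]
tool_rot: [-3.14, -0.002, 3.008]
contact_force: [-0.9, -0.0, 2.0]
opening: 0.018
```

Run:
```python
from h import *
st();y=monitor.observe()["tool_rot"][2];d(.480,.402,.04,y)
```

```text
t 69.30 pos [0.514  0.3525 0.0173] rot [-3.1398e+00 -1.9000e-03  3.0075e+00] F [-0.9 -0.   2. ] open 0.0180 q6 -0.96
x 0.0404 y 0.0445 z -0.0227 wx -0.10 wy -0.11 wz 0.0
```

Gripped at 18 mm opening. Lift, shift to the middle and set it down.

>>> move_arm(deltas=[{"x": 0, "y": 0, "z": -0.02, "wx": 0, "wy": 0, "wz": 0, "hand": 0}, {"x": 0.01, "y": 0.01, "z": -0.03, "wx": 0, "wy": 0, "wz": 0, "hand": 0}, {"x": 0.025, "y": 0.03, "z": -0.03, "wx": 0, "wy": 0, "wz": 0, "hand": 0}, {"x": 0.04, "y": 0.0445, "z": -0.03, "wx": 0, "wy": 0, "wz": 0, "hand": 0}, {"x": 0.04, "y": 0.0445, "z": -0.03, "wx": 0, "wy": 0, "wz": 0, "hand": 0}, {"x": 0.04, "y": 0.0445, "z": -0.015, "wx": 0, "wy": 0, "wz": 0, "hand": 0}, {"x": 0.04, "y": 0.0445, "z": -0.006, "wx": 0, "wy": 0, "wz": 0, "hand": 0}, {"x": 0.04, "y": 0.0445, "z": -0.003, "wx": 0, "wy": 0, "wz": 0, "hand": 0}])

```text
time: 70.3
tool_pos: [0.48, 0.4009, 0.0186]
tool_rot: [-3.138, -0.004, 3.006]
contact_force: [0.9, 0.6, -0.9]
opening: 0.0176
```

>>> move_arm(deltas=[{"x": 0, "y": 0, "z": 0.0015, "wx": 0, "wy": 0, "wz": 0, "hand": 0}, {"x": 0, "y": 0, "z": 0.003, "wx": 0, "wy": 0, "wz": 0, "hand": 0}, {"x": 0, "y": 0, "z": 0.003, "wx": 0, "wy": 0, "wz": 0, "hand": 0}])

```text
time: 70.68
tool_pos: [0.4805, 0.4019, 0.0174]
tool_rot: [-3.14, -0.002, 3.007]
contact_force: [-0.0, 0.7, -0.7]
opening: 0.0177
```

>>> move_arm(deltas=[{"x": 0, "y": 0, "z": 0, "wx": 0, "wy": 0, "wz": 0, "hand": 0.3}, {"x": 0, "y": 0, "z": 0, "wx": 0, "wy": 0, "wz": 0, "hand": 0.5}, {"x": 0, "y": 0, "z": 0, "wx": 0, "wy": 0, "wz": 0, "hand": 0.6}, {"x": 0, "y": 0, "z": -0.03, "wx": 0, "wy": 0, "wz": 0, "hand": 0.6}, {"x": 0, "y": 0, "z": -0.08, "wx": 0, "wy": 0, "wz": 0, "hand": 0.6}, {"x": 0, "y": 0, "z": -0.13, "wx": 0, "wy": 0, "wz": 0, "hand": 0.6}, {"x": 0, "y": 0, "z": -0.18, "wx": 0, "wy": 0, "wz": 0, "hand": 0.6}, {"x": 0, "y": 0, "z": -0.2, "wx": 0, "wy": 0, "wz": 0, "hand": 0.6}])

```text
time: 71.68
tool_pos: [0.4816, 0.4028, 0.221]
tool_rot: [3.14, 0.002, 3.007]
contact_force: [-0.1, 0.3, -0.8]
opening: 0.0552
```

>>> move_arm(deltas=[{"x": 0, "y": -0.3, "z": 0, "wx": 0, "wy": 0, "wz": 0, "hand": 0.6}, {"x": 0, "y": -0.3, "z": 0, "wx": 0, "wy": 0, "wz": 0, "hand": 0.6}, {"x": 0, "y": -0.5, "z": 0, "wx": 0, "wy": 0, "wz": 0, "hand": 0.6}, {"x": 0, "y": -0.5, "z": 0, "wx": 0, "wy": 0, "wz": 0, "hand": 0.6}, {"x": 0, "y": -0.5, "z": 0, "wx": 0, "wy": 0, "wz": 0, "hand": 0.6}, {"x": 0, "y": -0.5, "z": 0, "wx": 0, "wy": 0, "wz": 0, "hand": 0.6}, {"x": 0, "y": -0.5, "z": 0, "wx": 0, "wy": 0, "wz": 0, "hand": 0.6}, {"x": 0, "y": -0.5, "z": 0, "wx": 0, "wy": 0, "wz": 0, "hand": 0.6}])

```text
time: 72.68
tool_pos: [0.4133, -0.0952, 0.2185]
tool_rot: [-3.139, -0.001, 3.008]
contact_force: [1.3, -0.5, -0.6]
opening: 0.0548
```

Run:
```python
from h import *
st();rake()
for y in(66,0,-65): seen(55,y,7)
b=snap("top");a=snap("scene");r=cv2.imread("pics/t0.png");q=cv2.imread("pics/s0.png")
D=lambda i,j,y,x:np.abs(i[y[0]:y[1],x[0]:x[1]].astype(int)-j[y[0]:y[1],x[0]:x[1]]).mean().round(1)
print("gate",D(b,r,(192,225),(285,340)),D(a,q,(160,200),(315,350)),"mug",D(b,r,(150,185),(225,255)),D(a,q,(160,195),(402,440)),"jar",D(b,r,(150,175),(380,405)))
```

```text
t 72.67 pos [ 0.4133 -0.0952  0.2185] rot [-3.1393e+00 -8.0000e-04  3.0076e+00] F [ 1.3 -0.5 -0.6] open 0.0548 q6 -1.84
rows 211 263 widths [4, 12, 13, 9, 3, 5, 5, 5, 6, 5, 5, 6, 6, 6, 5, 5, 5, 5, 6, 6, 6, 5, 5, 5, 6, 6, 6, 6, 5, 5, 5, 6, 6, 6, 5, 5, 5, 5, 6, 5, 6, 5, 5, 5, 6, 6, 6, 6, 7, 12, 11, 11, 9]
yaw -0.12867861667714914 face [0.575 0.383 0.056] butt [0.401 0.412 0.033] len 0.17646791668402315
grip est [0.496  0.3972 0.042 ] dist to board 0.00914771606260359
grip est [0.4937 0.3975 0.042 ] dist to board 0.007764965082502794
top [280.3 178.1] 80 [55.4 64.4]
scene [381.1 186.7] 47 [46.2 71.7]
top [299.2 176.6] 79 [56.   1.4]
scene [368.  198.9] 40 [47.4  1.4]
top [318.5 175.4] 82 [ 55.  -63.4]
scene [355.3 209. ] 46 [ 44.5 -57.3]
gate 4.3 1.4 mug 3.1 1.5 jar 3.5
```

The rake is 9 mm from the board's centre, the gate and latch match the start image, and the cheeses read 55-56 mm. Let the arm settle, then hand in.

>>> move_arm(deltas=[{"x": 0, "y": 0, "z": 0, "wx": 0, "wy": 0, "wz": 0, "hand": 0.6}, {"x": 0, "y": 0, "z": 0, "wx": 0, "wy": 0, "wz": 0, "hand": 0.6}, {"x": 0, "y": 0, "z": 0, "wx": 0, "wy": 0, "wz": 0, "hand": 0.6}])

```text
time: 73.5
tool_pos: [0.4139, -0.0931, 0.2181]
tool_rot: [-3.14, -0.002, 3.008]
contact_force: [-0.5, 0.1, -0.2]
opening: 0.0551
```

```bash
python3 -c "
from h import *
rake();print(robot.hand_in())"
```

```text
rows 211 263 widths [4, 12, 13, 8, 4, 4, 5, 5, 5, 5, 5, 6, 6, 6, 5, 5, 5, 5, 5, 6, 5, 6, 5, 5, 6, 6, 5, 6, 5, 5, 5, 6, 6, 5, 5, 5, 5, 5, 6, 5, 5, 5, 5, 5, 6, 6, 6, 5, 7, 12, 12, 12, 9]
yaw -0.12997267237911386 face [0.575 0.383 0.056] butt [0.401 0.413 0.033] len 0.17650369793221884
grip est [0.496  0.3973 0.042 ] dist to board 0.00906204899844674
grip est [0.4937 0.3977 0.042 ] dist to board 0.007642023661858233
the job is handed in; nothing more can be done
None
```

I stocked the case and handed the job in at about 73 s. I lifted the latch, swung the gate to about 2.0 rad and set all three cheeses upright on the sill. I then raked each into its own lane until the stop pushed back with about 6–7 N, under the 25 N limit. The rake went back on its board, and I closed the gate and lowered the latch bar into its catch.

The rake was knocked to about 66 mm from its board's centre while I was closing the gate, with its blade right at the edge. I picked it up and laid it back in the middle.

Last checks:
- **Cheeses:** the top camera puts the centres at case x 55.0–56.0 mm. The scene camera disagreed, reading 44–47 mm. I put that down to the lid frame hiding part of each cheese from that side, and trusted the top view and the firm contact with the stop.
- **Rake:** about 8–9 mm from the board's centre and lying flat.
- **Gate and latch:** both views match the start images, so the gate looks shut and the bar down; their angles cannot be read directly.
- **Mug and jar:** image comparison shows no movement.

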